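# Pin a cylinder's rod eye into its clevis bracket

### The arm

A 7-joint arm with a two-finger parallel gripper is mounted at the origin on the work surface. World frame = base frame: x ahead of the robot, y to its left, z up, the work surface at z = 0. Lengths are in m, angles in rad, forces in N, time in s.
With the tool pointing down it reaches from about 0.425 to 0.925 m from the base axis. Payload 6.8 kg.
Tool frame: the origin (TCP) lies at the very end of the fingers, on their centre line; the grasp point (between the pads) lies bot.hold_point_z behind it (bot.hold_point_z is the distance from the TCP to the grasp point, in m); x points along the fingers, z is the direction in which the jaws open and shut, and the axes are right-handed (so a half turn about x gives the same grasp; the last joint's range is limited). The gripper opens to 85 mm and grips with 20 to 120 N. Pads are 22 mm wide; open, the fingers measure 114 mm over their backs; the gripper's body (76 mm by 85 mm) begins 54 mm behind the grasp point. The pads swing forward as they close: fully open they stand 13 mm farther back than shut.
Start: joints at [1.195, 0.477, 0.022, 1.555, -0.011, 1.109, -0.083], TCP at [0.179, -0.651, 0.197] pointing down, gripper open.
Joint ranges: [-2.96, 2.96], [-0.34, 2.1], [-1.41, 1.46], [0.24, 2.44], [-1.37, 4.51], [0.17, 1.92], [-2.96, 2.96]. Speed limits (rad/s): [2.39, 2.39, 3.14, 3.14, 3.14, 3.14, 3.14].

### API

Orientations are given as a unit quaternion [w, x, y, z].
In Python, from station import bot gives the robot as it stands.
- The arm moves only by the tool drive_tool, never from a script. Its arguments are lists of equal length, an entry for each row: "slide": the shift along the world's x, y, z in mm, a list of three; "turn": the turn, a rotation vector about the world's x, y, z in rad, a list of three; "gripper": the opening, from 0 (shut) to 1 (fully open). A call has 1 to 10 rows; each row is the pose to reach, as a shift and turn from the pose measured when the call began; what a row does not reach only later rows make up. A row lasts 1/10 s, in which the tool goes at most 50 mm and 8.59 degrees, less where a joint would pass 70% of its speed; a pose out of reach is approached as far as the arm can. A call with a gripper value outside its range is refused whole. The fingers move at their own pace and stop on an object; "squeeze" is the grip in N (left out, the last holds). Time passes only in rows, so rows that repeat a pose let the fingers close. It gives the time, the measured TCP pose, the force and the opening at its end, in the units of the state.
- bot.get_obs(): the state, without advancing time (a new reading comes with each control period).
- bot.read_camera(name): name is "scene" or "top" or "wrist"; returns a dict with "color" (480x640x3 uint8, red, green, blue), "fovy" (degrees; the focal length in pixels is half the picture's height over the tangent of half this angle, whatever the lens; pixels are square), "cx", "cy" (the principal point, pixels), "R" (3x3) and "t" (3): a world point X has camera coordinates R X + t. Camera axes: x right, y down, z forward; pixel columns grow to the right and rows downward; lengths in m; the calibration is good to about 2 mm. A picture is of the moment at which its call begins. There is no depth.
- bot.hand_in(): hands the job in, once; it reports no verdict.
The state is a dict: "t": time; "q": joint angles; "joint_vel": joint speeds; "joint_torque": joint torques, N m; "eef_pos": TCP position; "tool_rot": TCP orientation; "contact_force": force on the tool from outside, world axes, zero at the start; "torque": the same for the moment, N m; "gripper_width": opening from 0.0 (shut) to 1.0 (fully open).
Only numpy, scipy, OpenCV 4.12 (cv2) and the standard library are available. Lean on these libraries where they do the work, as an engineer would, in place of code of your own. Each camera call takes 0.05 s, during which the arm holds its last target.

### The job

Connect the hydraulic cylinder to its clevis bracket: draw the rod out by hand until the hole in its eye lines up with the bracket's holes, then push the headed pin, which is already started in one ear, right through the eye and the other ear until its head sits flat against the bracket. Leave rod and pin like that, and leave the loose things lying around the cylinder where they are.

Things in the scene. Friction and masses are not known exactly. Their poses are not given: they have to be found in the camera images.
- bracket: Fixed dark clevis bracket, bolted on the rig's plate. Origin: centre of its underside, 12 mm above the bench. Base 116 x 100 (y) x 12 mm. Two upright round ears, 50 mm wide (y), top 100 mm above the bench, with a 22 mm gap between; with their bosses they span x = -43..-11 and +11..+43 mm. A 21 mm hole runs along x through both, 75 mm above the bench. The pin enters from +x, the rod from +y.
- fork_hole (a point): On the axis of the bracket's holes, midway between the ears, 75 mm above the bench. Axes as the bracket: x along the holes towards the pin's head, y along the rod towards the cylinder.
- rig: Fixed aluminium plate 130 (x) x 575 (y) x 12 mm with a foot-mounted tie-rod cylinder, axis along y, 75 mm above the bench. Origin on the bench, mid plate in x; plate from y = -103 to +472 mm; axes parallel to the bracket's. Gland face at y = +186 mm; 64 mm square head block y = +196..240 and end cap +390..426 reach 107 mm above the bench, port plugs 113 mm.
- rod (a joint): Extension of the cylinder's rod: 0 fully in, 0.15 m fully out (towards the bracket, the rig's -y). No oil pressure: it slides by hand against seal friction of 4 N plus 40 N per m/s and stays where it is left. It cannot turn.
- rod_eye (a point): Centre of the hole in the rod eye, the steel lug on the rod's end: 48 mm diameter, 20 mm thick (x), 21 mm hole along x, 75 mm above the bench. Behind it towards +y: neck 20 to 30 mm wide and 30 high to 52 mm from the centre, 36 mm hexagon lock nut to 66 mm, then bare 22 mm round rod to the gland; at least 55 mm of bare rod shows at the start, more once drawn out.
- pin: Loose headed steel pin along x, 0.28 kg. Origin: centre of the seating face under its head. Head 32 mm diameter, x = 0..+8 mm. Shank 20 mm diameter, x = 0..-98, the last 10 mm tapering to 13 mm, which draws in an eye up to 2 mm off. It starts held in the +x ear, drooping 4 to 6 degrees, tip just short of the gap, head 66 to 72 mm out. Seated, its origin is 43 mm from fork_hole along +x.
- pin_head (a point): Centre of the flat outer face of the pin's head, the face to push on (8 mm out from the pin's origin, 51 mm from fork_hole when seated). The pin slides under a push of less than 20 N. At the start it hangs 6 to 9 mm below the axis of the holes.
- pin_tip (a point): Centre of the pin's tip.
- wrench: Bystander: loose steel adjustable wrench, 245 x 50 x 15 mm, flat on the bench beyond the cylinder.
- small_pin: Bystander: loose smaller clevis pin, 12 mm shank, 57 mm long, lying on the bench; not for this bracket.
- circlip: Bystander: loose flat ring, 32 mm across, 4 mm high, on the bench.
- fitting: Bystander: loose brass hose fitting standing on the bench, 34 mm across, 44 mm high.
- valve: Bystander: loose khaki solenoid valve block, 70 x 50 mm, 136 mm high, 1.4 kg.
Mind the look-alikes: they are no part of the job. What is shaped like the pin but green or pink is not meant.

How it is judged:
On the way:
1. the rod is drawn out until the eye's hole is in line with the bracket's holes (within 3 mm) (y of rod_eye in the frame of fork_hole between -0.003 and 0.003 m), for 0.2 s.
At the end, for the whole second after the job is handed in: The rod eye's hole is in line with the bracket's holes (within 3 mm along the rod) and the pin is fully home through both ears and the eye: its head's seating face within 2 mm of the bracket's +x boss face, its axis within 3 mm and 0.06 rad of the holes' axis, at rest (all of step 1 and x of pin in the frame of fork_hole between 0.041 and 0.045 m and y of pin in the frame of fork_hole between -0.003 and 0.003 m and z of pin in the frame of fork_hole between -0.003 and 0.003 m and angle between the x axis of pin and the x axis of bracket, either way round below 0.06 rad and linear speed of pin below 0.02 m/s); the robot touches nothing.
It fails at once if a loose thing lying around the cylinder (wrench, smaller pin, ring, brass fitting, valve) is moved more than 30 mm (distance of any of wrench, small_pin, circlip, fitting, valve from where it was at the start of the episode above 0.03 m).
It fails at once if the valve is tipped over (angle between valve's own z axis and vertical above 0.5 rad).
It also fails if it takes over 67 s, if anything falls off the work surface, if the arm or the gripper's body presses on something with over 40 N, if the wrist force passes 120 N, or if a joint passes its speed limit or range.

## Working session

There is one attempt and no reset: what is moved stays moved. The work goes in short steps, Python scripts to look and compute and a tool call to move; the robot and the scene stay as the last step left them, time stands still between calls to the robot, and variables do not carry over. Pictures are saved under pics/ and viewed, and the job is handed in when it is done.

Besides the shell and the picture viewer there is one more tool, called after "Request:" as name(argument=value, ...) on one line, values as JSON. drive_tool: Moves the arm, as the interface text tells. Its arguments: {"type":"object","properties":{"slide":{"type":"array"},"turn":{"type":"array"},"gripper":{"type":"array"},"squeeze":{"type":"number"}},"required":["slide","turn","gripper"]}

```bash
ls; mkdir -p pics
cat > h.py <<'E'
from station import bot
import numpy as np, cv2, pickle
def snap(name,tag):
    c=bot.read_camera(name); cv2.imwrite(f'pics/{tag}.png',cv2.cvtColor(c['color'],cv2.COLOR_RGB2BGR)); pickle.dump(c,open(f'pics/{tag}.pkl','wb')); return c
def load(tag): return pickle.load(open(f'pics/{tag}.pkl','rb'))
def ray(c,u,v):
    f=240/np.tan(np.radians(c['fovy'])/2); R=np.array(c['R']);t=np.array(c['t'])
    d=R.T@np.array([(u-c['cx'])/f,(v-c['cy'])/f,1]); return -R.T@t,d
def onz(c,u,v,z):
    o,d=ray(c,u,v); return o+d*(z-o[2])/d[2]
def proj(c,X):
    f=240/np.tan(np.radians(c['fovy'])/2); p=np.array(c['R'])@np.array(X)+np.array(c['t']); return p[0]/p[2]*f+c['cx'],p[1]/p[2]*f+c['cy']
def tri(c1,p1,c2,p2):
    o1,d1=ray(c1,*p1);o2,d2=ray(c2,*p2);d1/=np.linalg.norm(d1);d2/=np.linalg.norm(d2)
    s=np.linalg.lstsq(np.c_[d1,-d2],o2-o1,rcond=None)[0];a=o1+s[0]*d1;b=o2+s[1]*d2;return (a+b)/2,np.linalg.norm(a-b)
E
python3 - <<'E'
from h import *
for n in ('scene','top','wrist'):
    c=snap(n,n+'0'); o,_=ray(c,0,0); print(n,c['fovy'],c['cx'],c['cy'],o.round(3),np.round(c['R'],2).tolist())
print(bot.get_obs(),bot.hold_point_z)
E
```

```text
pics
scene 47.81947972487927 317.47231474926036 239.3055224494727 [ 1.272 -0.494  0.77 ] [[0.47, 0.88, 0.02], [0.57, -0.29, -0.77], [-0.67, 0.37, -0.64]]
top 44.3345696011131 315.28705465716706 237.8350859423174 [ 0.449 -0.121  1.17 ] [[0.01, -1.0, -0.03], [-1.0, -0.01, -0.09], [0.09, 0.03, -1.0]]
wrist 66.26602578712453 315.59167194792525 246.96668364955082 [ 0.248 -0.631  0.374] [[0.26, -0.96, -0.0], [-0.93, -0.25, 0.28], [-0.27, -0.07, -0.96]]
{'t': 0.15, 'q': array([ 1.19491116,  0.47763497,  0.0223735 ,  1.5561936 , -0.01150126,
        1.10928703, -0.0831002 ]), 'joint_vel': array([-2.49110966e-04, -8.24759741e-04, -2.53794898e-05, -2.82751905e-03,
        5.67289960e-04, -9.54539907e-04,  4.96083313e-04]), 'joint_torque': array([ 2.39686371e-03, -5.96927118e+01,  1.60995785e+00, -2.81494153e+01,
        1.26004391e-02,  6.57456141e-03,  5.11481034e-06]), 'eef_pos': array([ 0.17844959, -0.65047869,  0.19644599]), 'tool_rot': array([ 0.56185563,  0.42904758,  0.56268397, -0.42851276]), 'contact_force': array([0.1583377 , 0.22505529, 0.56119692]), 'torque': array([-0.03822271,  0.0320091 ,  0.04239124]), 'gripper_width': 0.9987546168686405} 0.0187
```

```bash
ls -la .
```

```text
total 16
drwxr-xr-x  3 agent agent 4096 Dec  6 08:36 .
drwxr-xr-x 23 root  root  4096 Dec  6 08:35 ..
-rw-r--r--  1 agent agent  907 Dec  6 08:36 h.py
drwxr-xr-x  2 agent agent 4096 Dec  6 08:36 pics
```

View pics/scene0.png

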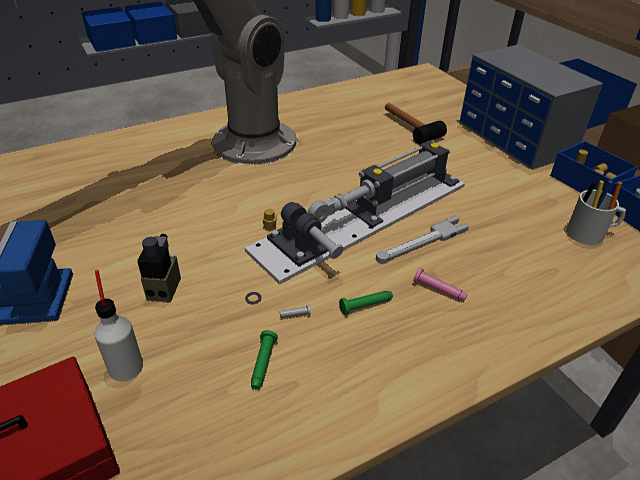

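View pics/top0.png

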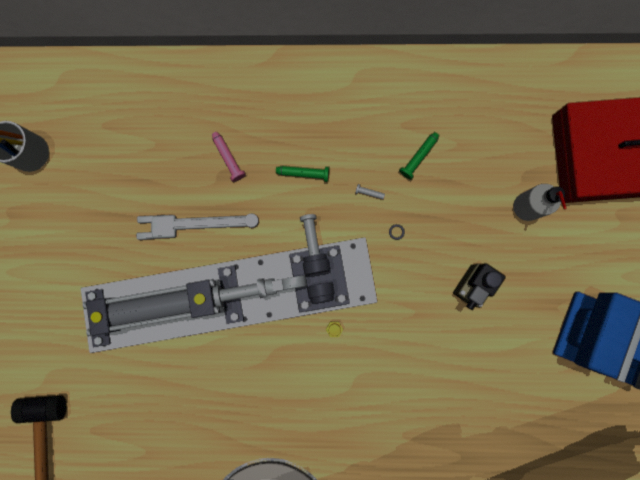

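View pics/wrist0.png

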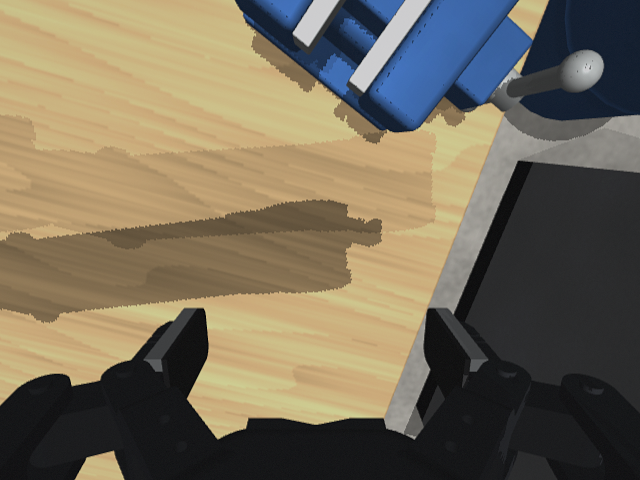

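Run:
```python
from h import *
from scipy.spatial.transform import Rotation as Ro
o=bot.get_obs();q=o['tool_rot'];print(Ro.from_quat([*q[1:],q[0]]).as_matrix().round(3))
c=load('top0');im=c['color']
for p in [(82,289),(366,238),(376,298),(90,351)]: print('corner',onz(c,*p,.012).round(4))
for p in [(318,280),(309,217),(265,287),(227,293)]: print(onz(c,*p,.085).round(4))
b=cv2.cvtColor(im,cv2.COLOR_RGB2BGR)
cv2.imwrite('pics/topc.png',cv2.resize(b[190:360,200:400],(800,680),interpolation=cv2.INTER_CUBIC)[:600])
s=cv2.cvtColor(load('scene0')['color'],cv2.COLOR_RGB2BGR)
cv2.imwrite('pics/scc.png',cv2.resize(s[130:290,240:480],(800,533),interpolation=cv2.INTER_CUBIC))
```

```text
[[-0.     0.964  0.265]
 [ 0.001  0.265 -0.964]
 [-1.    -0.    -0.001]]
corner [0.4445 0.3755 0.012 ]
corner [ 0.5493 -0.1861  0.012 ]
corner [ 0.4319 -0.2057  0.012 ]
corner [0.3234 0.3544 0.012 ]
[ 0.465 -0.094  0.085]
[ 0.5814 -0.0764  0.085 ]
[0.4513 0.0034 0.085 ]
[0.4397 0.0735 0.085 ]
```

View pics/topc.png

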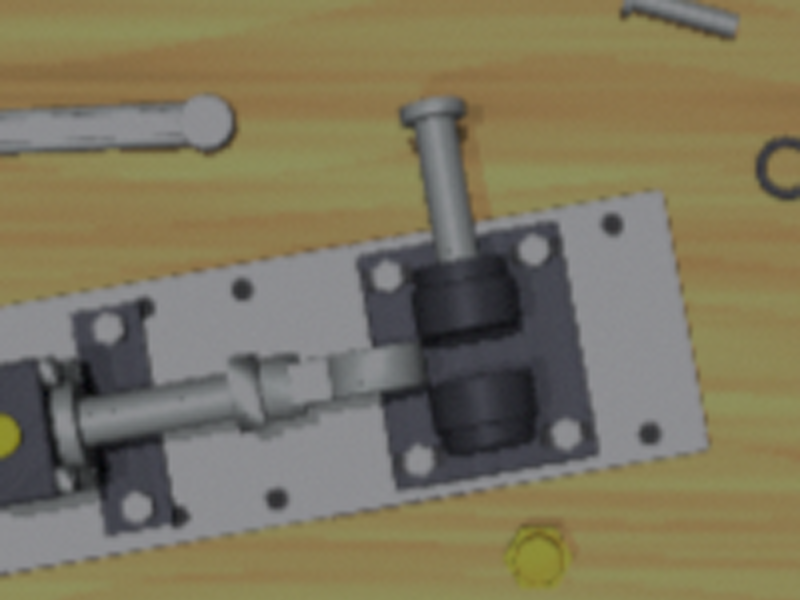

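View pics/scc.png

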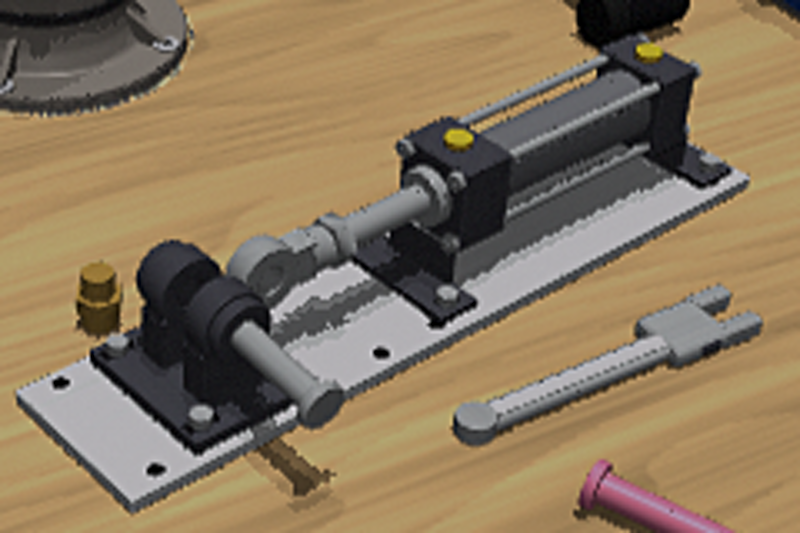

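Run:
```python
from h import *
c=load('top0');hsv=cv2.cvtColor(c['color'],cv2.COLOR_RGB2HSV)
m=((hsv[...,1]<40)&(hsv[...,2]>110)).astype(np.uint8)
m[:215]=0; m[:,:70]=0;m[:,390:]=0;m[370:]=0
# plate boundary via hull of largest comps after closing
k=cv2.morphologyEx(m,cv2.MORPH_OPEN,np.ones((3,3)))
n,l,st,_=cv2.connectedComponentsWithStats(k)
i=[j for j in range(1,n) if st[j,4]>300];print(st[i].tolist())
mm=np.isin(l,i).astype(np.uint8)
cv2.imwrite('pics/mask.png',mm*255)
# per column bottom edge / subpixel via line fit in world
ys=[];
def edge(cols,bottom):
    P=[]
    for x in cols:
        r=np.flatnonzero(mm[:,x])
        if len(r): P.append(onz(c,x,(r[-1]+.5) if bottom else r[0]-.5,.012))
    P=np.array(P)[:,:2]
    for _ in range(4):
        a=np.polyfit(P[:,1],P[:,0],1);e=P[:,0]-np.polyval(a,P[:,1]);P=P[abs(e)<max(.0015,1.5*e.std())]
    return a,len(P),e.std()
for b,cols in ((1,range(100,370)),(0,range(100,360))): print(edge(cols,b))
def edge2(rows,right):
    P=[]
    for y in rows:
        r=np.flatnonzero(mm[y]); 
        if len(r): P.append(onz(c,(r[-1]+.5) if right else r[0]-.5,y,.012))
    P=np.array(P)[:,:2]
    for _ in range(4):
        a=np.polyfit(P[:,0],P[:,1],1);e=P[:,1]-np.polyval(a,P[:,0]);P=P[abs(e)<max(.0015,1.5*e.std())]
    return a,len(P),e.std()
print(edge2(range(245,294),1),edge2(range(296,345),0))
```

```text
[[137, 215, 121, 24, 1418], [320, 238, 57, 74, 1830], [81, 250, 219, 51, 4221], [88, 291, 220, 61, 3357]]
(array([-0.18454142,  0.38592396]), 258, np.float64(0.0005850670570185058))
(array([0.14057401, 0.56449362]), 134, np.float64(0.014648262504795851))
(array([ 0.18493198, -0.28609128]), 49, np.float64(0.0005643512884605828)) (array([-4.4582171 ,  1.89527324]), 24, np.float64(0.010446561172209464))
```

View pics/mask.png

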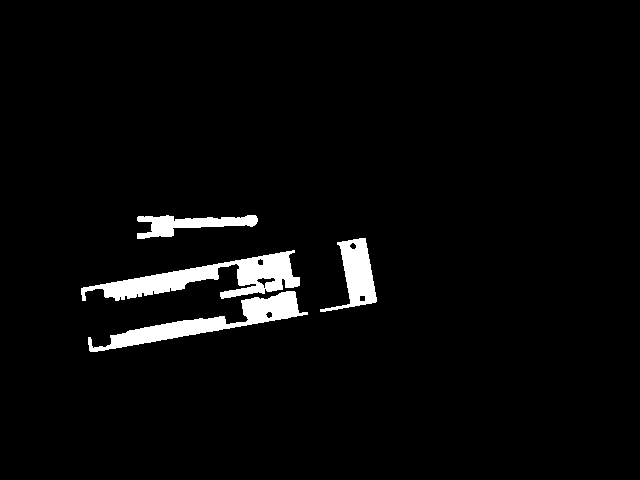

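Run:
```python
from h import *
c=load('top0');mm=(cv2.imread('pics/mask.png',0)>0).astype(np.uint8)
mm[:240,:300]=0
def fit(P,ax):
    P=np.array(P)[:,:2]
    if ax: P=P[:,::-1]
    for _ in range(6):
        a=np.polyfit(P[:,1],P[:,0],1);e=P[:,0]-np.polyval(a,P[:,1]);P=P[abs(e)<max(.001,2*e.std())]
    return a,len(P),e.std()
up=[];dn=[];L=[];Rr=[]
for x in list(range(100,290))+list(range(345,362)):
    r=np.flatnonzero(mm[:,x])
    if len(r):up.append(onz(c,x,r[0]-.5,.012))
for x in range(100,370):
    r=np.flatnonzero(mm[:,x])
    if len(r):dn.append(onz(c,x,r[-1]+.5,.012))
for y in list(range(290,300))+list(range(339,349)): 
    r=np.flatnonzero(mm[y])
    if len(r) and r[0]<95:L.append(onz(c,r[0]-.5,y,.012))
for y in range(245,294):
    r=np.flatnonzero(mm[y])
    if len(r):Rr.append(onz(c,r[-1]+.5,y,.012))
fu,fd,fl,fr=fit(up,0),fit(dn,0),fit(L,1),fit(Rr,1)
for f in (fu,fd,fl,fr):print(f)
psi=np.mean([np.arctan(-fu[0][0]),np.arctan(-fd[0][0]),np.arctan(fr[0][0])])
ex=np.array([np.cos(psi),np.sin(psi)]);ey=np.array([-ex[1],ex[0]])
pu=np.array([np.polyval(fu[0],.1),.1]);pd=np.array([np.polyval(fd[0],.1),.1]);pr=np.array([.45,np.polyval(fr[0],.45)]);pl=np.array([.38,np.polyval(fl[0],.38)])
print('psi',psi,'w',ex@(pu-pd),'L',ey@(pl-pr))
cx=ex@(pu+pd)/2; cy=(ey@pr+.103+ey@pl-.472)/2
print('rig o',cx*ex+cy*ey)
o=cx*ex+cy*ey
for n,c2 in (('top',c),('scene',load('scene0'))):
    im=cv2.cvtColor(c2['color'],cv2.COLOR_RGB2BGR);im=cv2.resize(im,None,fx=3,fy=3,interpolation=cv2.INTER_CUBIC)
    for X in [(0,0,.075),(.043,0,.075),(.1,0,.075),(0,.186,.075),(-.043,0,.1),(-.011,0,.1),(.011,0,.1),(.043,0,.1),(0,.196,.107),(0,.24,.107),(.065,-.103,.012),(-.065,-.103,.012),(.065,.472,.012),(-.065,.472,.012),(.058,.05,.024),(.058,-.05,.024)]:
        w=[*(o+X[0]*ex+X[1]*ey),X[2]];p=np.array(proj(c2,w));q=(int(p[0]*3+1),int(p[1]*3+1));cv2.circle(im,q,3,(0,0,255),-1)
    im=im[560:1060,440:1140] if n=='top' else im[400:900,700:1400]
    cv2.imwrite(f'pics/ov_{n}.png',im)
```

```text
(array([-0.18462979,  0.51750359]), 207, np.float64(0.0005715620783461321))
(array([-0.18459222,  0.3859194 ]), 252, np.float64(0.0005619382794601917))
(array([0.1866345 , 0.29615433]), 20, np.float64(0.0005043607478243769))
(array([ 0.18493198, -0.28609128]), 49, np.float64(0.0005643512884605828))
psi 0.18265907597868777 w 0.12939148727107436 L 0.5731809312622308
rig o [ 0.46935878 -0.09547842]
```

View pics/ov_top.png

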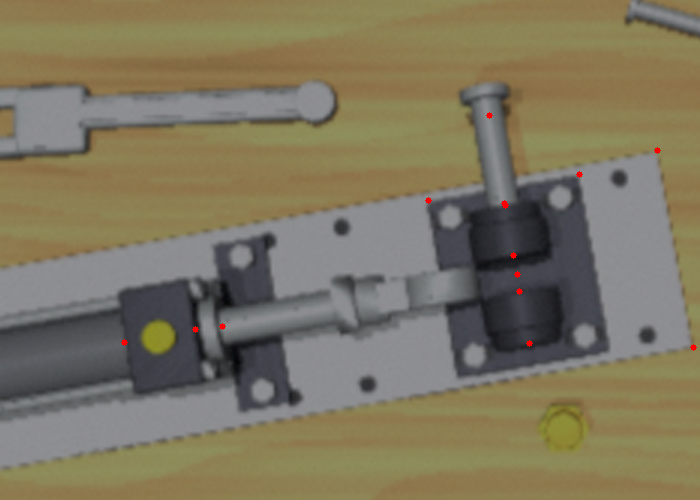

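View pics/ov_scene.png

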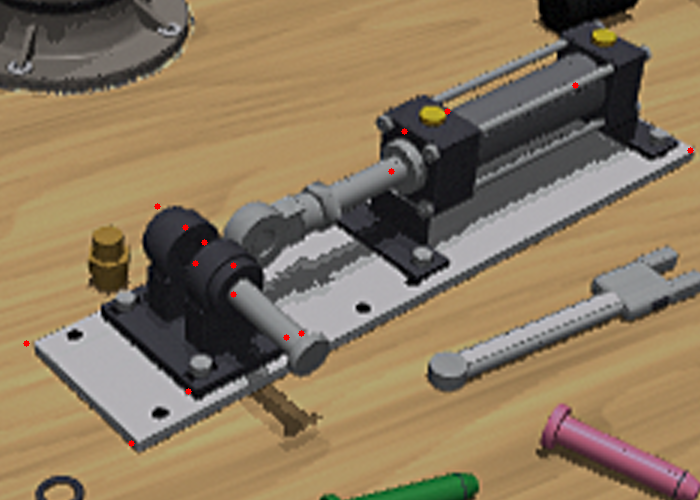

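```bash
cat >> h.py <<'E'
psi=.18266;O=np.array([.46936,-.09548]);ex=np.array([np.cos(psi),np.sin(psi)]);ey=np.array([-ex[1],ex[0]])
def rig(w): d=np.array(w[:2])-O; return np.array([d@ex,d@ey,w[2]])
def wor(x,y,z): return np.array([*(O+x*ex+y*ey),z])
E
python3 - <<'E'
from h import *
c=load('top0')
f=lambda u,v,z:rig(onz(c,(u+440)/3,(v+560)/3,z)).round(4)
print('eye tip',f(478,285,.075),'nut near/far',f(357,293,.09),f(334,297,.09),'headface',f(484,88,.075))
im=cv2.cvtColor(c['color'],cv2.COLOR_RGB2BGR)[205:305,250:350]
cv2.imwrite('pics/topcc.png',cv2.resize(im,(800,800),interpolation=cv2.INTER_CUBIC)[200:800])
s=load('scene0');g=lambda u,v,z:rig(onz(s,(u+700)/3,(v+400)/3,z)).round(4)
E
```

```text
eye tip [-0.003   0.0249  0.075 ] nut near/far [0.0047 0.098  0.09  ] [0.0048 0.1123 0.09  ] headface [1.171e-01 1.000e-04 7.500e-02]
```

View pics/topcc.png

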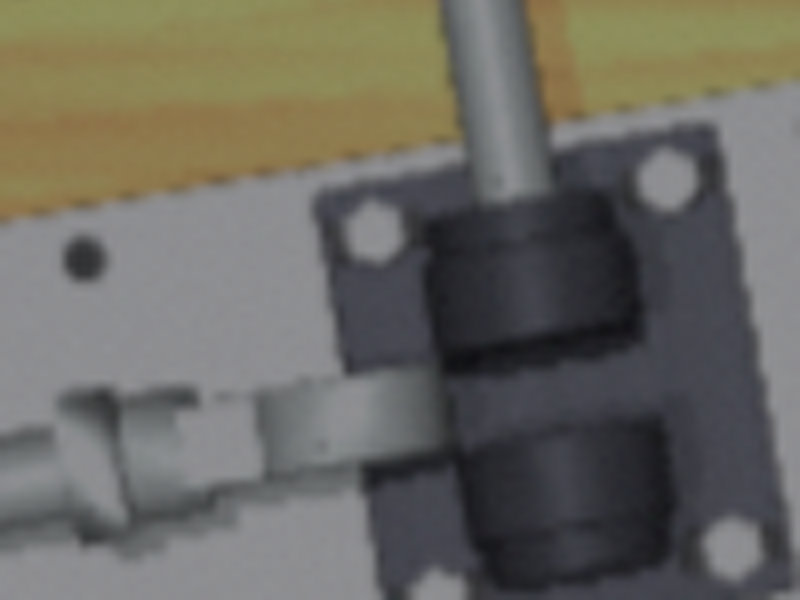

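Candidates for "the pin" in the top view: the steel headed pin in the bracket (309,217), small steel pin (370,192), greens (303,173) and (420,155), pink (228,157). The one in the ear at (309,217) fits the description, and the crop confirms it: grey, and it enters the boss. The rod eye is about 47 mm short of the holes. I move to the bare rod first.

Request:
drive_tool(slide=[[22,25,6],[45,50,12],[70,80,20],[95,110,30],[120,145,40],[145,180,45],[170,215,50],[195,250,50],[220,290,50],[240,330,50]], turn=[[0,0,0.06],[0,0,0.12],[0,0,0.2],[0,0,0.3],[0,0,0.4],[0,0,0.5],[0,0,0.6],[0,0,0.7],[0,0,0.8],[0,0,0.9]], gripper=[1,1,1,1,1,1,1,1,1,1])

```text
t: 1.15
eef_pos: [0.4195, -0.3186, 0.2464]
tool_rot: [0.693, 0.14, 0.694, -0.14]
contact_force: [0.7, -0.4, -1.2]
gripper_width: 1.001
```

Request:
drive_tool(slide=[[3,40,0],[6,80,0],[10,125,-5],[14,170,-10],[18,215,-15],[20,260,-20],[22,305,-30],[24,345,-40],[24,366,-50],[24,366,-60]], turn=[[0,0,0.08],[0,0,0.16],[0,0,0.24],[0,0,0.32],[0,0,0.4],[0,0,0.48],[0,0,0.54],[0,0,0.585],[0,0,0.585],[0,0,0.585]], gripper=[1,1,1,1,1,1,1,1,1,1])

```text
t: 2.15
eef_pos: [0.4433, 0.0509, 0.1863]
tool_rot: [0.704, -0.068, 0.704, 0.068]
contact_force: [-0.5, -1.3, 0.2]
gripper_width: 0.999
```

Run:
```python
from h import *
from scipy.spatial.transform import Rotation as Ro
c=snap('wrist','w1');o=bot.get_obs();q=o['tool_rot'];print(rig(o['eef_pos']),o['q'].round(3),'\n',Ro.from_quat([*q[1:],q[0]]).as_matrix().round(3), ex)
```

```text
[-0.00054974  0.14633186  0.18450157] [ 0.378  0.171 -0.682  2.055  0.13   0.961 -0.183] 
 [[-0.004 -0.189  0.982]
 [-0.     0.982  0.189]
 [-1.     0.    -0.004]] [0.98336399 0.18164596]
```

View pics/w1.png

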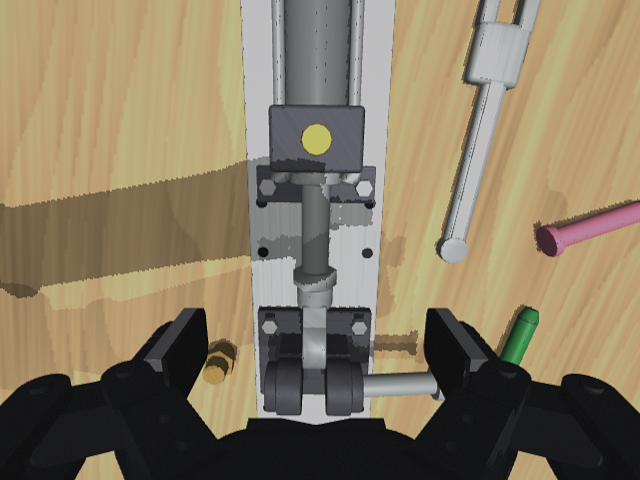

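The wrist view shows the rod (315,225) running straight between the fingers, with the nut at (315,277) and the bracket at (315,385). I go down onto the rod.

Request:
drive_tool(slide=[[0,0,-25],[0,0,-55],[0,0,-85],[0,0,-110],[0,0,-127],[0,0,-127],[0,0,-127],[0,0,-127],[0,0,-127],[0,0,-127]], turn=[[0,0,0],[0,0,0],[0,0,0],[0,0,0],[0,0,-0.007],[0,0,-0.007],[0,0,-0.007],[0,0,-0.007],[0,0,-0.007],[0,0,-0.007]], gripper=[1,1,1,1,1,0.15,0.15,0.15,0.15,0.15], squeeze=40)

```text
t: 3.2
eef_pos: [0.4429, 0.0482, 0.0583]
tool_rot: [0.703, -0.064, 0.705, 0.064]
contact_force: [-0.5, -0.1, -0.7]
gripper_width: 0.162
```

Run:
```python
from h import *
c=snap('wrist','w2');o=bot.get_obs();print(o,rig(o['eef_pos']))
```

```text
{'t': 3.25, 'q': array([ 0.27353287,  0.37310948, -0.60944338,  2.17368013,  0.33440495,
        0.68741166, -0.38333956]), 'joint_vel': array([-0.00177753,  0.00549573, -0.00130823,  0.00364961,  0.00352345,
       -0.00066935, -0.00182405]), 'joint_torque': array([ 4.79424745e-02, -3.98346663e+01, -4.55811247e+00, -1.88239360e+01,
        4.51859014e-03,  1.21638956e-02,  5.05454693e-03]), 'eef_pos': array([0.44272195, 0.04819357, 0.05809943]), 'tool_rot': array([ 0.70335984, -0.06442117,  0.70497683,  0.06436239]), 'contact_force': array([ 0.20277483,  0.21428098, -0.34076616]), 'torque': array([-0.02095454,  0.06428284,  0.01120373]), 'gripper_width': 0.14708759710747582} [-9.71808204e-05  1.46122106e-01  5.80994266e-02]
```

View pics/w2.png

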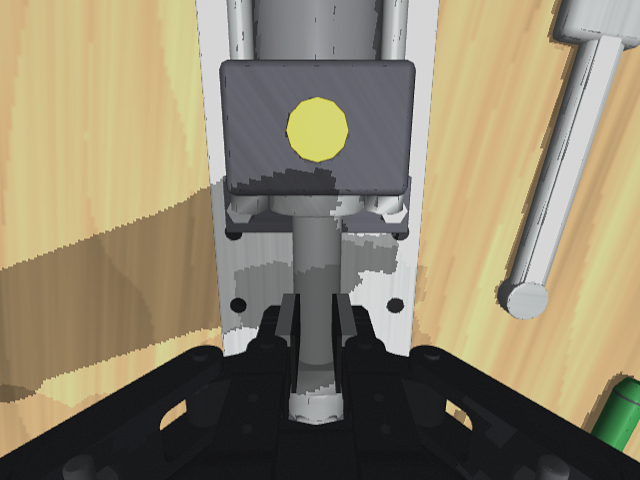

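The fingers are around the rod at (316,340), with the nut at (317,408). I close fully.

Request:
drive_tool(slide=[[0,0,0],[0,0,0],[0,0,0],[0,0,0]], turn=[[0,0,0],[0,0,0],[0,0,0],[0,0,0]], gripper=[0,0,0,0], squeeze=40)

```text
t: 3.65
eef_pos: [0.4427, 0.0482, 0.0581]
tool_rot: [0.703, -0.064, 0.705, 0.064]
contact_force: [-0.8, 0.4, -0.1]
gripper_width: 0.001
```

Run:
```python
from h import *
c=snap('wrist','w3');im=cv2.cvtColor(c['color'],cv2.COLOR_RGB2BGR)
cv2.imwrite('pics/w3c.png',cv2.resize(im[180:440,200:440],(738,600)))
```

```text
(no output)
```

View pics/w3c.png

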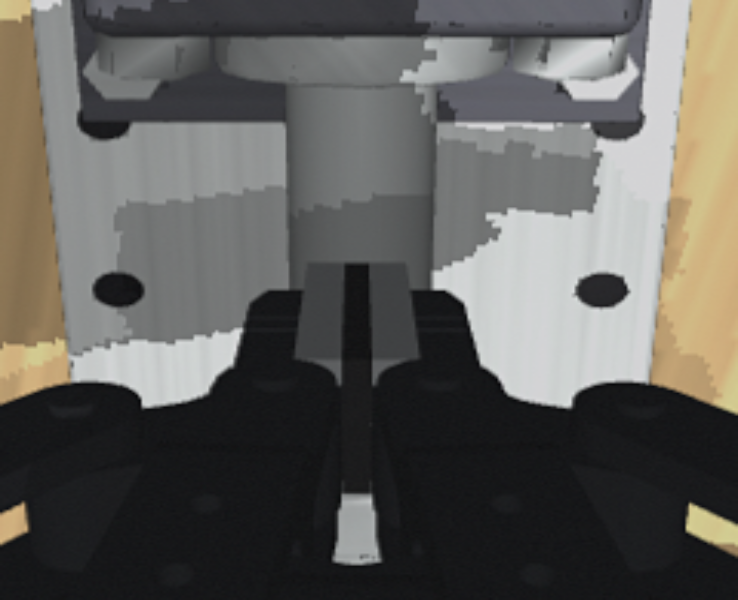

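Run:
```python
from h import *
c=snap('scene','s3');im=cv2.cvtColor(c['color'],cv2.COLOR_RGB2BGR)
o=bot.get_obs();p=proj(c,o['eef_pos']);print(p)
cv2.circle(im,(int(p[0]),int(p[1])),1,(0,0,255),-1)
cv2.imwrite('pics/s3c.png',cv2.resize(im[80:280,250:490],(720,600),interpolation=cv2.INTER_CUBIC))
```

```text
(np.float64(350.0111361815063), np.float64(202.46483720292412))
```

View pics/s3c.png

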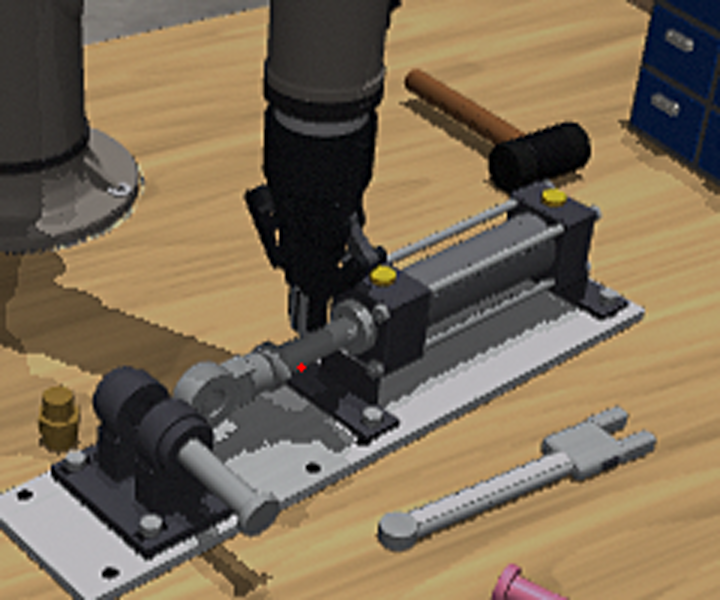

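Run:
```python
from h import *
w=load('w3');s=load('s3')
print([ (rig(a),e) for a,e in [tri(w,(316,294),s,(351.7,190))]])
o=bot.get_obs();print(proj(w,o['eef_pos']),proj(w,wor(0,.186,.075)),proj(w,wor(0,.196,.107)),ray(w,0,0)[0],proj(w,wor(.032,.196,.107)))
c=snap('top','t3');im=cv2.cvtColor(c['color'],cv2.COLOR_RGB2BGR)
cv2.imwrite('pics/t3c.png',cv2.resize(im[190:390,100:400],(800,533),interpolation=cv2.INTER_CUBIC))
```

```text
[(array([-0.00089151,  0.1523804 ,  0.08792893]), np.float64(0.004292607268932421))]
(np.float64(314.3321968269713), np.float64(284.6143075871039)) (np.float64(314.2627575786447), np.float64(215.45595927162577)) (np.float64(313.72261773489146), np.float64(205.3417151107502)) [0.43067828 0.11909247 0.23598319] (np.float64(404.2624731624586), np.float64(205.3519603270309))
```

View pics/t3c.png

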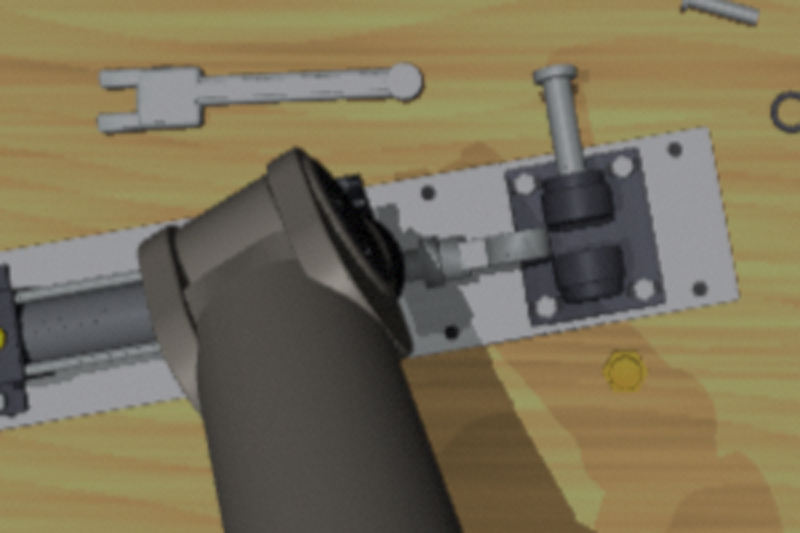

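Run:
```python
from h import *
for n in ('w1','w3'):
    w=load(n);
    for X in [(0,.196,.107),(0,.24,.107),(0,.218,.113),(0,.186,.086),(.058,-.05,.024),(-.058,.05,.024),(.058,.05,.024),(0,0,.1)]: print(n,X,np.round(proj(w,wor(*X)),1))
```

```text
w1 (0, 0.196, 0.107) [313.9 177.6]
w1 (0, 0.24, 0.107) [314.5 109.8]
w1 (0, 0.218, 0.113) [314.1 144.6]
w1 (0, 0.186, 0.086) [313.9 188.4]
w1 (0.058, -0.05, 0.024) [365.4 398.8]
w1 (-0.058, 0.05, 0.024) [256.  314.6]
w1 (0.058, 0.05, 0.024) [370.  315.6]
w1 (0, 0, 0.1) [312.  408.6]
w3 (0, 0.196, 0.107) [313.7 205.3]
w3 (0, 0.24, 0.107) [313.5  69.1]
w3 (0, 0.218, 0.113) [313.5 140.6]
w3 (0, 0.186, 0.086) [314.1 220.6]
w3 (0.058, -0.05, 0.024) [391.7 509.5]
w3 (-0.058, 0.05, 0.024) [229.8 397.3]
w3 (0.058, 0.05, 0.024) [400.2 397.5]
w3 (0, 0, 0.1) [314.4 576.9]
```

View pics/w3.png

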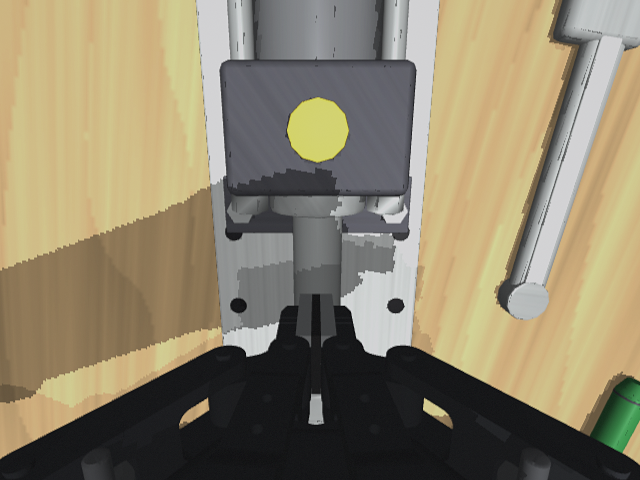

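Run:
```python
from h import *
from scipy.spatial.transform import Rotation as Ro
for n,e in (('w1',[.4433,.0489,.1845]),('w3',[.4427,.0482,.0581])):
    w=load(n);R=np.array(w['R']);t=np.array(w['t'])
    for b in (0,.013,.0187,.03,.045): 
        X=np.array(e)+[0,0,b];p=R@X+t;print(n,b,p.round(4),np.round(proj(w,X),1))
    print(ray(w,0,0)[0],R.round(3).tolist())
```

```text
w1 0 [-0.001   0.021   0.1931] [313.6 286.9]
w1 0.013 [-0.001   0.0246  0.1806] [313.5 297. ]
w1 0.0187 [-0.001   0.0261  0.1751] [313.4 301.8]
w1 0.03 [-0.001   0.0293  0.1642] [313.2 312.5]
w1 0.045 [-0.001   0.0334  0.1498] [313. 329.]
[0.43026015 0.12140407 0.36419526] [[0.982, 0.191, -0.0], [0.184, -0.943, 0.277], [0.053, -0.272, -0.961]]
w3 0 [-0.0007  0.0196  0.1909] [314.3 284.7]
w3 0.013 [-0.0007  0.0232  0.1784] [314.2 294.8]
w3 0.0187 [-0.0007  0.0248  0.1729] [314.1 299.7]
w3 0.03 [-0.0007  0.0279  0.162 ] [313.9 310.3]
w3 0.045 [-0.0008  0.0321  0.1476] [313.7 326.9]
[0.43067828 0.11909247 0.23598319] [[0.983, 0.181, -0.002], [0.175, -0.944, 0.278], [0.048, -0.274, -0.961]]
```

The fingers shut with nothing between them. Both cameras put the fingertips about 34 mm above the reported TCP, just over the rod, so the stated TCP does not match. I open and go down a further 35 mm, watching the force.

Request:
drive_tool(slide=[[0,0,2],[0,0,2],[0,0,2],[0,0,2],[0,0,-5],[0,0,-14],[0,0,-22],[0,0,-30]], turn=[[0,0,0],[0,0,0],[0,0,0],[0,0,0],[0,0,0],[0,0,0],[0,0,0],[0,0,0]], gripper=[1,1,1,1,1,1,1,1])

```text
t: 4.6
eef_pos: [0.4423, 0.0482, 0.0271]
tool_rot: [0.703, -0.064, 0.705, 0.064]
contact_force: [0.2, 0.3, 0.0]
gripper_width: 1.0
```

Run:
```python
from h import *
c=snap('wrist','w4');c=snap('scene','s4');im=cv2.cvtColor(c['color'],cv2.COLOR_RGB2BGR)
cv2.imwrite('pics/s4c.png',cv2.resize(im[80:280,250:490],(720,600),interpolation=cv2.INTER_CUBIC))
print(bot.get_obs()['eef_pos'],bot.get_obs()['contact_force'])
```

```text
[0.44157282 0.04816316 0.02669222] [-0.34502919 -0.8384876   0.52646775]
```

View pics/w4.png

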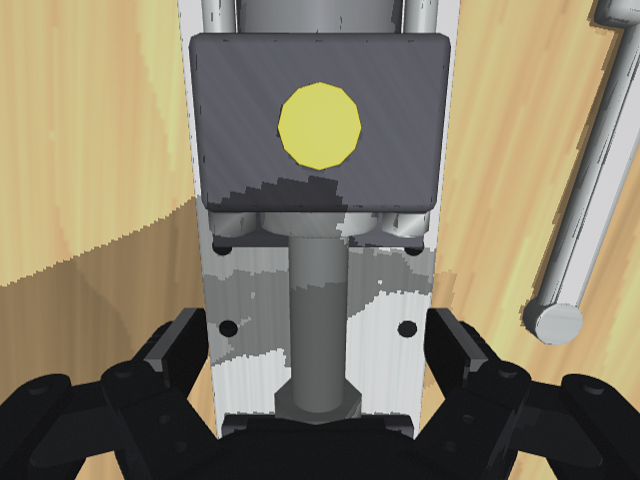

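View pics/s4c.png

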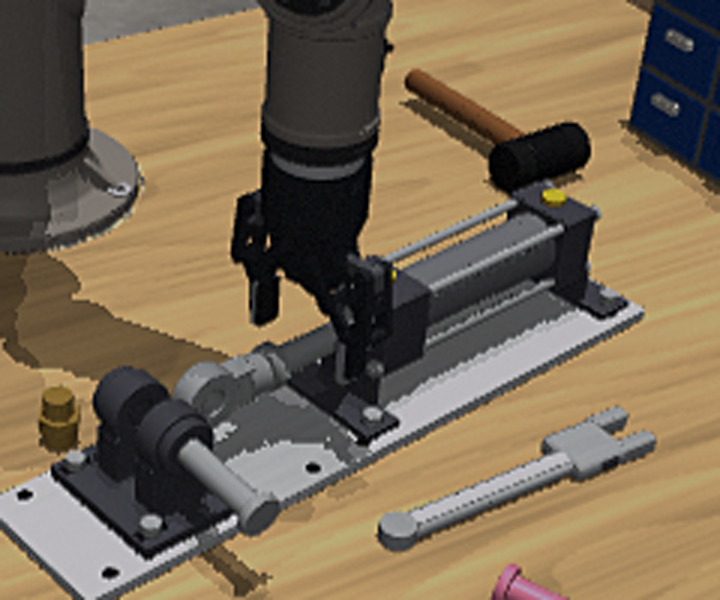

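Request:
drive_tool(slide=[[0,0,-3],[0,0,-3],[0,0,-3],[0,0,-3],[0,0,-3],[0,0,-3],[0,0,-3]], turn=[[0,0,0],[0,0,0],[0,0,0],[0,0,0],[0,0,0],[0,0,0],[0,0,0]], gripper=[0.5,0.1,0,0,0,0,0], squeeze=40)

```text
t: 5.4
eef_pos: [0.4432, 0.0485, 0.0243]
tool_rot: [0.703, -0.064, 0.705, 0.065]
contact_force: [4.4, 0.9, 0.9]
gripper_width: 0.243
```

Run:
```python
from h import *
c=snap('wrist','w5')
print(bot.get_obs()['eef_pos'],bot.get_obs()['contact_force'],bot.get_obs()['gripper_width'])
```

```text
[0.44318642 0.04847543 0.02429062] [ 5.57132325 -0.11754353 -0.01469112] 0.24873817327270137
```

View pics/w5.png

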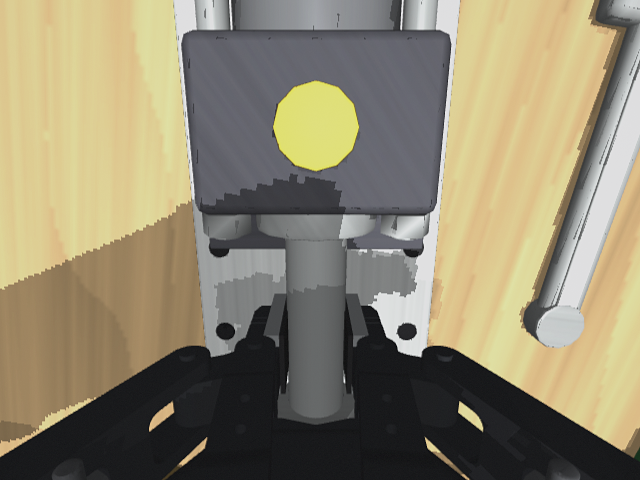

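The rod is gripped (opening 0.249, about 21 mm). I pull it 40 mm towards the bracket, then measure.

Request:
drive_tool(slide=[[0.7,-4,0],[1.6,-9,0],[2.5,-14,0],[3.5,-19,0],[4.4,-24,0],[5.4,-29,0],[6.3,-34,0],[7.2,-39,0],[7.3,-39.3,0],[7.3,-39.3,0]], turn=[[0,0,0],[0,0,0],[0,0,0],[0,0,0],[0,0,0],[0,0,0],[0,0,0],[0,0,0],[0,0,0],[0,0,0]], gripper=[0,0,0,0,0,0,0,0,0,0])

```text
t: 6.45
eef_pos: [0.4503, 0.0099, 0.0243]
tool_rot: [0.703, -0.064, 0.705, 0.065]
contact_force: [2.4, 4.7, -0.6]
gripper_width: 0.24
```

Run:
```python
from h import *
c=snap('top','t6');im=cv2.cvtColor(c['color'],cv2.COLOR_RGB2BGR)
cv2.imwrite('pics/t6c.png',cv2.resize(im[220:320,230:350],(720,600),interpolation=cv2.INTER_CUBIC))
c=snap('scene','s6');im=cv2.cvtColor(c['color'],cv2.COLOR_RGB2BGR)
cv2.imwrite('pics/s6c.png',cv2.resize(im[170:270,260:380],(720,600),interpolation=cv2.INTER_CUBIC))
print(bot.get_obs()['eef_pos'],bot.get_obs()['contact_force'],bot.get_obs()['gripper_width'])
```

```text
[0.45032545 0.00985222 0.02428021] [1.12984415 4.71637829 0.55755669] 0.2447992573062706
```

View pics/t6c.png

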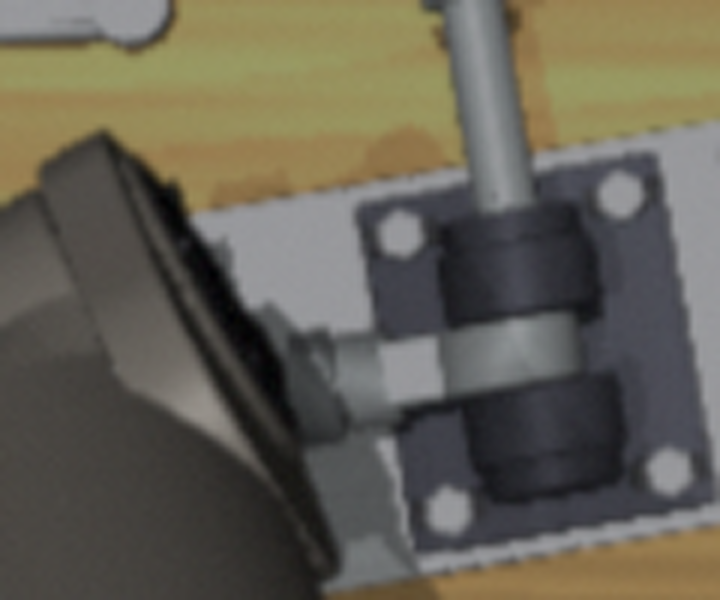

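View pics/s6c.png

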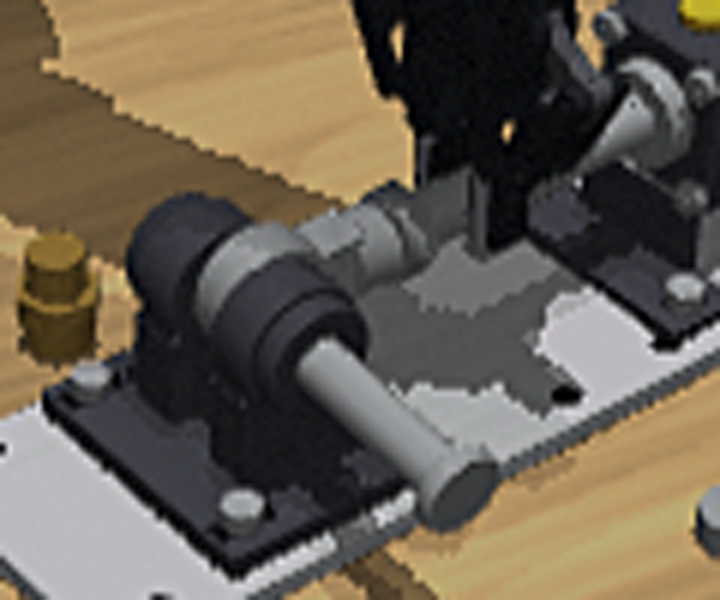

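Run:
```python
from h import *
c=load('t6')
f=lambda u,v,z:rig(onz(c,230+u/6-.4,220+v/6-.4,z)).round(4)
for n,p in dict(eye=(579,350),earU_R=(600,300),earL_R=(623,410),earU_L=(443,260),earL_L=(470,450)).items(): print(n,f(*p,.075))
g=cv2.cvtColor(c['color'],cv2.COLOR_RGB2GRAY)
# brightness profile along rig y line at x=-.004..0.004
for x in (-.006,-.002,.002,.006):
    ys=np.arange(-.035,.0,.001)
    P=np.array([proj(c,wor(x,y,.075)) for y in ys],np.float32)
    v=cv2.remap(g,P[:,:1],P[:,1:],cv2.INTER_LINEAR).ravel();print(x,v.tolist())
for x in (-.03,-.027,-.024,.022,.025,.028):
    for ys in (np.arange(-.035,-.015,.001),np.arange(.018,.036,.001)):
        P=np.array([proj(c,wor(x,y,.075)) for y in ys],np.float32)
        v=cv2.remap(g,P[:,:1],P[:,1:],cv2.INTER_LINEAR).ravel();print(x,ys[0],v.tolist())
```

```text
eye [-0.0027 -0.013   0.075 ]
earU_R [ 0.0114 -0.0221  0.075 ]
earL_R [-0.0233 -0.0232  0.075 ]
earU_L [0.032  0.0236 0.075 ]
earL_L [-0.0272  0.0255  0.075 ]
-0.006 [78, 77, 77, 77, 77, 77, 76, 74, 72, 71, 72, 74, 74, 74, 73, 72, 70, 68, 66, 64, 59, 56, 61, 67, 75, 82, 88, 93, 98, 102, 106, 110, 114, 117, 119]
-0.002 [78, 77, 77, 77, 77, 77, 76, 76, 76, 75, 75, 75, 76, 76, 75, 73, 70, 67, 66, 62, 57, 59, 62, 70, 78, 85, 91, 96, 100, 105, 109, 113, 117, 121, 124]
0.002 [77, 77, 77, 77, 76, 76, 77, 77, 77, 76, 76, 76, 75, 71, 68, 67, 65, 64, 64, 65, 63, 61, 65, 72, 80, 88, 94, 99, 102, 106, 110, 115, 117, 120, 123]
0.006 [78, 77, 76, 78, 78, 77, 77, 78, 77, 76, 76, 75, 66, 56, 50, 45, 41, 36, 33, 32, 38, 47, 60, 71, 81, 89, 95, 100, 105, 108, 112, 115, 119, 122, 126]
-0.03 -0.035 [77, 76, 75, 75, 75, 74, 73, 70, 65, 63, 62, 54, 45, 38, 32, 31, 32, 34, 37, 39, 40]
-0.03 0.018 [38, 37, 36, 35, 33, 32, 31, 36, 43, 54, 61, 63, 65, 66, 67, 67, 67, 66]
-0.027 -0.035 [76, 76, 77, 76, 76, 72, 68, 66, 63, 63, 60, 54, 46, 36, 32, 31, 33, 35, 38, 41, 42]
-0.027 0.018 [40, 39, 37, 36, 34, 31, 31, 31, 40, 54, 60, 64, 64, 65, 66, 66, 66, 66]
-0.024 -0.035 [77, 77, 77, 76, 73, 69, 67, 64, 64, 65, 63, 59, 46, 35, 32, 32, 35, 37, 38, 40, 42]
-0.024 0.018 [38, 36, 35, 35, 32, 29, 30, 33, 44, 55, 61, 64, 64, 65, 65, 66, 66, 66]
0.022 -0.035 [77, 76, 76, 75, 72, 69, 67, 66, 65, 64, 63, 54, 41, 33, 26, 30, 33, 36, 39, 40, 41]
0.022 0.018 [38, 36, 35, 33, 31, 30, 29, 34, 41, 51, 60, 64, 67, 67, 68, 68, 67, 67]
0.025 -0.035 [77, 77, 77, 76, 74, 71, 67, 66, 65, 64, 60, 49, 39, 32, 30, 32, 34, 36, 39, 41, 44]
0.025 0.018 [37, 37, 36, 34, 31, 30, 30, 34, 41, 54, 62, 65, 67, 67, 67, 67, 66, 66]
0.028 -0.035 [77, 77, 77, 76, 74, 71, 69, 67, 66, 64, 59, 53, 44, 35, 33, 33, 36, 38, 40, 42, 44]
0.028 0.018 [36, 36, 35, 33, 31, 29, 29, 29, 42, 57, 61, 65, 66, 67, 67, 67, 68, 68]
```

Request:
drive_tool(slide=[[0.5,-2.5,0],[0.9,-5,0],[1.2,-6.7,0],[1.2,-6.7,0],[1.2,-6.7,0]], turn=[[0,0,0],[0,0,0],[0,0,0],[0,0,0],[0,0,0]], gripper=[0,0,0,0,0])

```text
t: 7.05
eef_pos: [0.4515, 0.0033, 0.0243]
tool_rot: [0.703, -0.064, 0.705, 0.065]
contact_force: [2.4, 4.1, 0.6]
gripper_width: 0.249
```

Run:
```python
from h import *
c=snap('top','t7');im=cv2.cvtColor(c['color'],cv2.COLOR_RGB2BGR)
cv2.imwrite('pics/t7c.png',cv2.resize(im[220:320,230:350],(720,600),interpolation=cv2.INTER_CUBIC))
print(bot.get_obs()['eef_pos'],bot.get_obs()['contact_force'],bot.get_obs()['gripper_width'])
g=cv2.cvtColor(c['color'],cv2.COLOR_RGB2GRAY)
for x in (-.006,-.002,.002,.006,.022,.025):
    ys=np.arange(-.035,-.01,.001)
    P=np.array([proj(c,wor(x,y,.075)) for y in ys],np.float32)
    v=cv2.remap(g,P[:,:1],P[:,1:],cv2.INTER_LINEAR).ravel();print(x,v.tolist())
```

```text
[0.45150055 0.00334489 0.02428589] [ 2.19338085  3.10360033 -0.42168024] 0.24495369688771385
-0.006 [77, 77, 76, 77, 78, 77, 74, 70, 66, 64, 64, 64, 61, 56, 55, 57, 64, 71, 79, 87, 93, 98, 102, 106, 110]
-0.002 [77, 77, 77, 78, 77, 76, 73, 69, 67, 65, 64, 64, 64, 62, 58, 60, 67, 75, 84, 90, 95, 100, 105, 109, 114]
0.002 [77, 77, 76, 76, 77, 76, 74, 71, 67, 67, 66, 64, 61, 55, 51, 59, 67, 77, 86, 92, 98, 103, 107, 110, 113]
0.006 [78, 77, 77, 77, 77, 76, 73, 70, 67, 65, 65, 64, 58, 50, 56, 62, 71, 80, 87, 93, 98, 103, 106, 110, 114]
0.022 [76, 77, 76, 74, 72, 69, 67, 66, 65, 64, 63, 54, 42, 36, 30, 33, 35, 36, 38, 41, 44, 45, 46, 46, 47]
0.025 [79, 77, 76, 75, 74, 71, 67, 66, 64, 63, 59, 48, 38, 32, 30, 31, 34, 38, 40, 42, 44, 46, 46, 47, 48]
```

View pics/t7c.png

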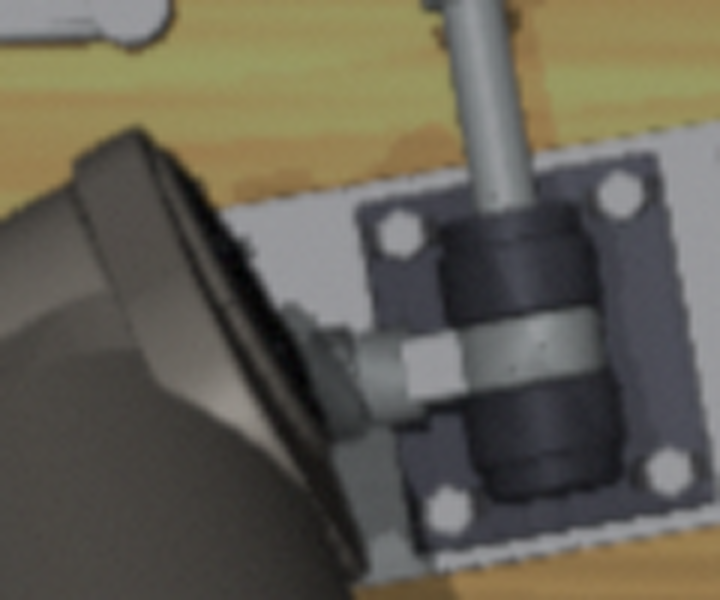

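The eye fills the gap, and its tip at crop (605,340) is 1 mm inside the ear edges, as it should be when aligned. I release and go over to the pin with the jaws turned across it.

Request:
drive_tool(slide=[[0,0,0],[0,0,0],[0,0,0],[0,0,0],[0,0,20],[0,0,50],[0,0,85],[5,-3,105],[15,-11,110],[25,-19,110]], turn=[[0,0,0],[0,0,0],[0,0,0],[0,0,0],[0,0,0],[0,0,0],[0,0,0],[0,0,-0.1],[0,0,-0.22],[0,0,-0.35]], gripper=[1,1,1,1,1,1,1,1,1,1])

```text
t: 8.1
eef_pos: [0.4774, -0.0162, 0.1356]
tool_rot: [0.705, 0.061, 0.704, -0.06]
contact_force: [0.6, -1.1, -0.9]
gripper_width: 1.0
```

Request:
drive_tool(slide=[[8,-6,0],[16,-12,0],[24,-18,0],[32,-24,0],[42,-30,0],[52,-38,0],[62,-46,0],[72,-54,0],[82,-60,0],[86,-61,0]], turn=[[0,0,-0.13],[0,0,-0.26],[0,0,-0.39],[0,0,-0.52],[0,0,-0.65],[0,0,-0.78],[0,0,-0.91],[0,0,-1.04],[0,0,-1.16],[0,0,-1.22]], gripper=[1,1,1,1,1,1,1,1,1,1])

```text
t: 9.1
eef_pos: [0.5639, -0.0784, 0.1355]
tool_rot: [0.542, 0.455, 0.541, -0.455]
contact_force: [0.3, -0.0, 0.4]
gripper_width: 1.003
```

Run:
```python
from h import *
from scipy.spatial.transform import Rotation as Ro
c=snap('wrist','w8');snap('top','t8');snap('scene','s8')
o=bot.get_obs();q=o['tool_rot'];print(o['eef_pos'],o['q'].round(2),rig(o['eef_pos']));M=Ro.from_quat([*q[1:],q[0]]).as_matrix();print(M.round(3),'jaw vs ey (rad)',np.arctan2(-M[1,2],-M[0,2])-np.arctan2(ey[1],ey[0]))
```

```text
[ 0.56312869 -0.07724842  0.13539567] [ 0.26  0.39 -0.29  1.86  0.14  0.91 -1.49] [0.09552045 0.00089558 0.13539567]
[[ 0.     0.984  0.179]
 [-0.     0.179 -0.984]
 [-1.     0.     0.   ]] jaw vs ey (rad) -0.002308106276099897
```

View pics/w8.png

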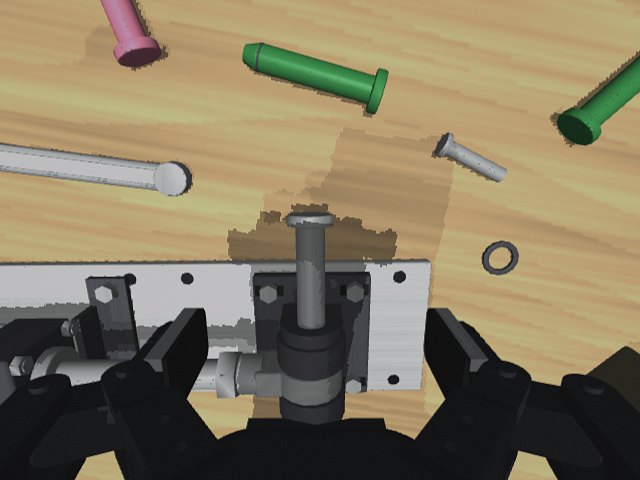

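View pics/s8.png

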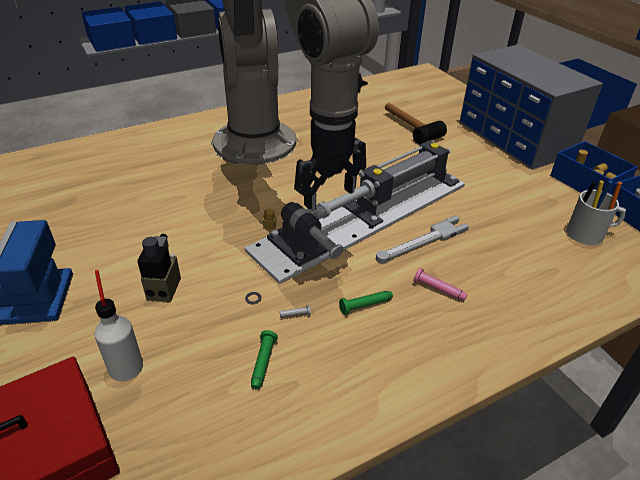

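Run:
```python
from h import *
w=load('w8');s=load('s8');o=bot.get_obs();e=o['eef_pos']
for b in (0,.02,.034,.047):
  for d in (-.0425,0,.0425):
    X=e+[0,0,b]+np.r_[d*ey,0]; print(b,d,np.round(proj(w,X),0),np.round(proj(s,X),0))
im=cv2.cvtColor(s['color'],cv2.COLOR_RGB2BGR)
cv2.imwrite('pics/s8c.png',cv2.resize(im[120:280,240:400],(600,600),interpolation=cv2.INTER_CUBIC))
```

```text
0 -0.0425 [397. 284.] [311. 229.]
0 0 [315. 285.] [328. 220.]
0 0.0425 [234. 285.] [345. 212.]
0.02 -0.0425 [406. 300.] [311. 220.]
0.02 0 [315. 301.] [329. 212.]
0.02 0.0425 [224. 302.] [346. 204.]
0.034 -0.0425 [414. 314.] [311. 214.]
0.034 0 [315. 315.] [329. 206.]
0.034 0.0425 [217. 315.] [346. 198.]
0.047 -0.0425 [422. 329.] [311. 208.]
0.047 0 [315. 329.] [329. 200.]
0.047 0.0425 [208. 330.] [346. 192.]
```

View pics/s8c.png

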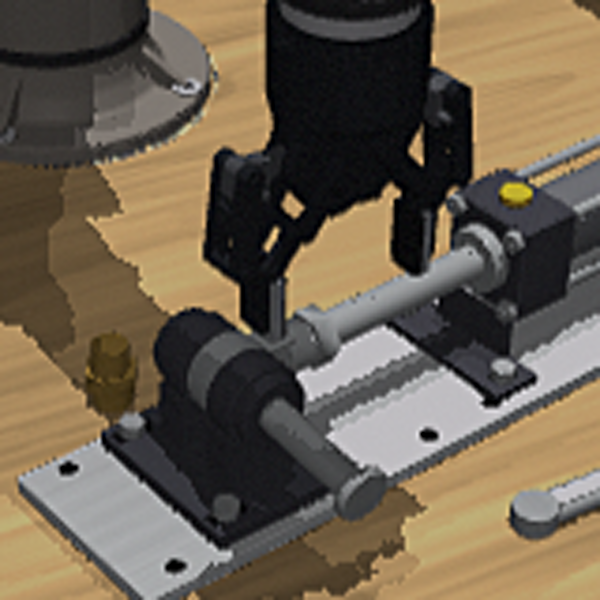

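Run:
```python
from h import *
w=load('w8');s=load('s8')
for X in [(.065,-.103,.012),(-.065,-.103,.012),(.058,-.05,.024),(.058,.05,.024),(.043,.0,.095),(.117,0,.07)]: print(X,np.round(proj(w,wor(*X)),1),np.round(proj(s,wor(*X)),1))
for n,c,p in (('w',w,(430,261)),('s',s,(282,278))): print(n,rig(onz(c,*p,.012)))
im=cv2.cvtColor(w['color'],cv2.COLOR_RGB2BGR)
cv2.imwrite('pics/w8c.png',cv2.resize(im[190:420,230:440],(548,600),interpolation=cv2.INTER_CUBIC))
```

```text
(0.065, -0.103, 0.012) [436.1 262.7] [277.  280.9]
(-0.065, -0.103, 0.012) [425.  390.7] [241.7 247.5]
(0.058, -0.05, 0.024) [376.6 275.7] [295.9 263.6]
(0.058, 0.05, 0.024) [257.4 276.7] [333.4 244.3]
(0.043, 0.0, 0.095) [317.5 335.3] [310.9 223.5]
(0.117, 0, 0.07) [316.5 218.4] [334.  251.8]
w [ 0.06655761 -0.09760758  0.012     ]
s [ 0.06442867 -0.09018015  0.012     ]
```

View pics/w8c.png

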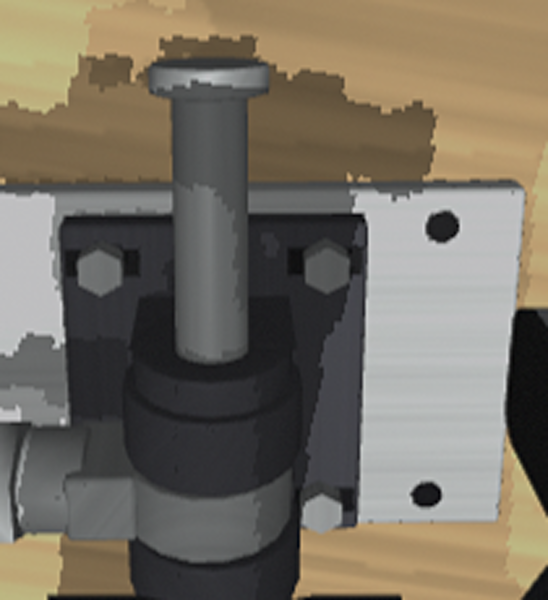

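The wrist view shows the steel pin's head at (310,216) and its shank entering the boss at (311,325), about 3.7 mm towards +y of the hand centre. I shift and go down over the shank.

Request:
drive_tool(slide=[[-0.7,3.6,-20],[-0.7,3.6,-45],[-0.7,3.6,-70],[-0.7,3.6,-90],[-0.7,3.6,-105],[-0.7,3.6,-115],[-0.7,3.6,-115]], turn=[[0,0,0.002],[0,0,0.002],[0,0,0.002],[0,0,0.002],[0,0,0.002],[0,0,0.002],[0,0,0.002]], gripper=[1,1,1,1,1,1,1])

```text
t: 9.95
eef_pos: [0.5615, -0.0735, 0.0193]
tool_rot: [0.543, 0.452, 0.544, -0.453]
contact_force: [-0.6, 0.7, 1.0]
gripper_width: 0.999
```

Run:
```python
from h import *
w=snap('wrist','w9');s=snap('scene','s9')
o=bot.get_obs();print(o['eef_pos'],rig(o['eef_pos']),o['contact_force'])
im=cv2.cvtColor(s['color'],cv2.COLOR_RGB2BGR)
cv2.imwrite('pics/s9c.png',cv2.resize(im[120:280,240:400],(600,600),interpolation=cv2.INTER_CUBIC))
```

```text
[ 0.56282907 -0.07360272  0.02089517] [0.09588804 0.00453505 0.02089517] [1.07926756 0.07324101 0.79518224]
```

View pics/w9.png

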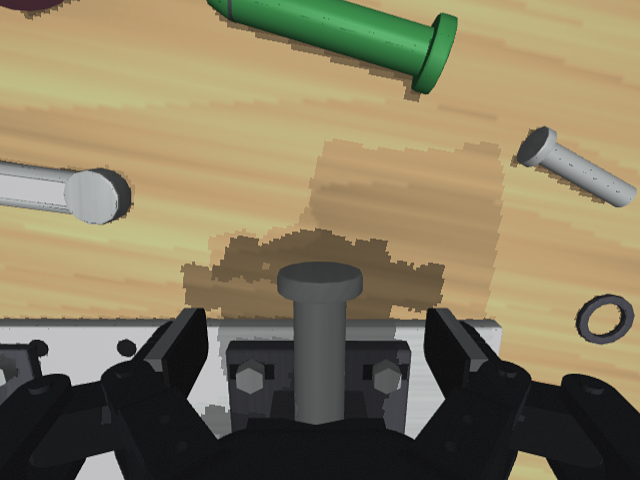

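View pics/s9c.png

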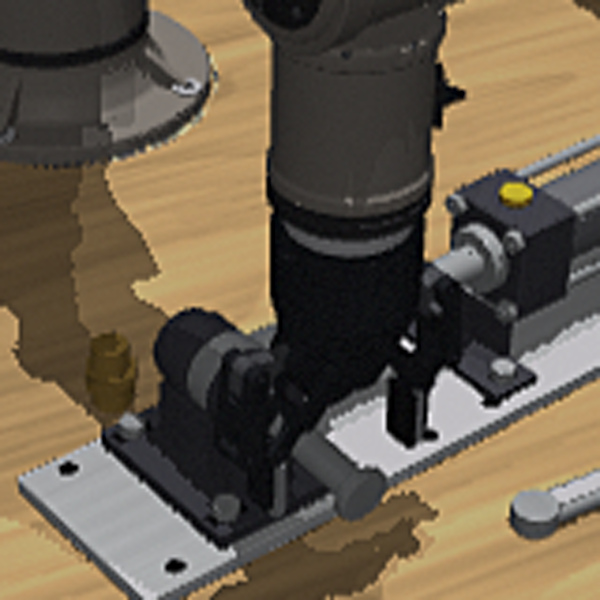

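The fingers straddle the shank, and the pin at col 319 is about 1 mm off the hand centre at 316. I trim and close.

Request:
drive_tool(slide=[[0.2,-1.0,-1],[0.2,-1.0,-1],[0.2,-1.0,-1],[0.2,-1.0,-1],[0.2,-1.0,-1],[0.2,-1.0,-1],[0.2,-1.0,-1]], turn=[[0,0,0],[0,0,0],[0,0,0],[0,0,0],[0,0,0],[0,0,0],[0,0,0]], gripper=[1,0.5,0.2,0,0,0,0], squeeze=30)

```text
t: 10.75
eef_pos: [0.5631, -0.0746, 0.02]
tool_rot: [0.544, 0.452, 0.543, -0.452]
contact_force: [-0.2, -0.7, 0.5]
gripper_width: 0.218
```

Run:
```python
from h import *
w=snap('wrist','w10');s=snap('scene','s10')
o=bot.get_obs();print(rig(o['eef_pos']),o['contact_force'],o['torque'],o['gripper_width'])
im=cv2.cvtColor(s['color'],cv2.COLOR_RGB2BGR)
cv2.imwrite('pics/s10c.png',cv2.resize(im[150:280,270:400],(600,600),interpolation=cv2.INTER_CUBIC))
```

```text
[0.09597099 0.00350138 0.01995699] [ 0.4115784  -0.50351617  0.83313669] [-0.02826288  0.01106488  0.0016847 ] 0.21652169806347712
```

View pics/w10.png

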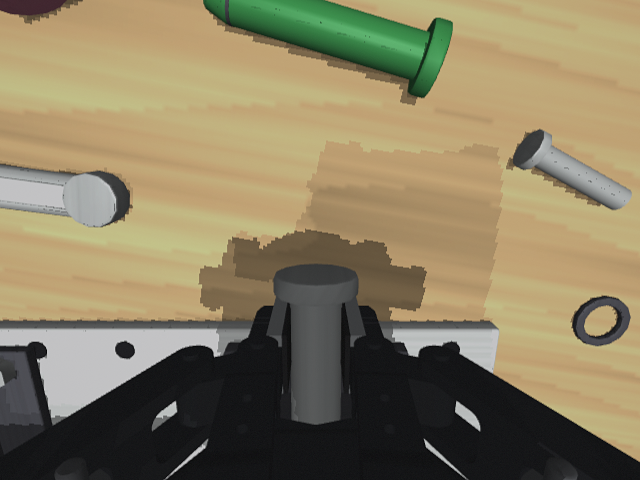

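View pics/s10c.png

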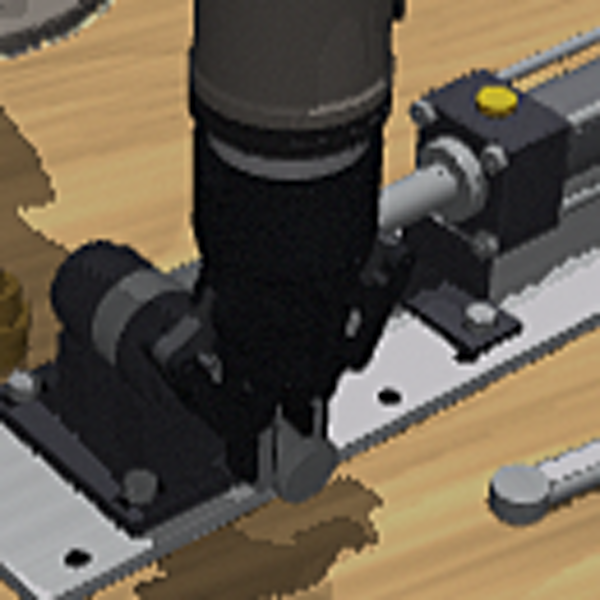

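Gripped (opening 0.217, about 20 mm shank). I lift slowly to level the pin.

Request:
drive_tool(slide=[[0,0,1.5],[0,0,3],[0,0,4.5],[0,0,5.5],[0,0,5.5],[0,0,5.5]], turn=[[0,0,0],[0,0,0],[0,0,0],[0,0,0],[0,0,0],[0,0,0]], gripper=[0,0,0,0,0,0])

```text
t: 11.45
eef_pos: [0.5632, -0.0745, 0.0254]
tool_rot: [0.544, 0.452, 0.543, -0.452]
contact_force: [1.5, 0.7, -6.2]
gripper_width: 0.216
```

Run:
```python
from h import *
w=snap('wrist','w11');s=snap('scene','s11')
o=bot.get_obs();print(rig(o['eef_pos']),o['contact_force'],o['torque'],o['gripper_width'])
im=cv2.cvtColor(s['color'],cv2.COLOR_RGB2BGR)
cv2.imwrite('pics/s11c.png',cv2.resize(im[150:280,270:400],(600,600),interpolation=cv2.INTER_CUBIC))
```

```text
[0.09606799 0.00361448 0.02544051] [ 1.0193309   0.40256917 -5.22308212] [ 0.0918962  -0.63334241  0.03985719] 0.22248768597699606
```

View pics/s11c.png

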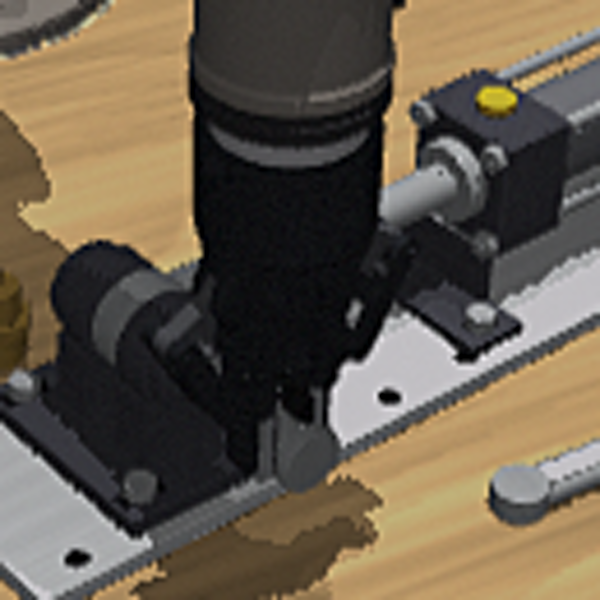

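Request:
drive_tool(slide=[[-2,-0.4,0],[-4,-0.7,0],[-6,-1.1,0],[-8,-1.5,0],[-10,-1.8,0],[-12,-2.2,0],[-12,-2.2,0]], turn=[[0,0,0],[0,0,0],[0,0,0],[0,0,0],[0,0,0],[0,0,0],[0,0,0]], gripper=[0,0,0,0,0,0,0])

```text
t: 12.25
eef_pos: [0.551, -0.0766, 0.0255]
tool_rot: [0.544, 0.453, 0.543, -0.452]
contact_force: [1.9, 1.4, -5.1]
gripper_width: 0.222
```

Run:
```python
from h import *
w=snap('wrist','w12')
o=bot.get_obs();print(rig(o['eef_pos']),o['contact_force'],o['torque'],o['gripper_width'])
```

```text
[0.08368665 0.0037881  0.02542663] [ 0.74949343  0.83924714 -5.59195639] [ 0.27406872 -0.49855689  0.05659185] 0.2172399461128976
```

View pics/w12.png

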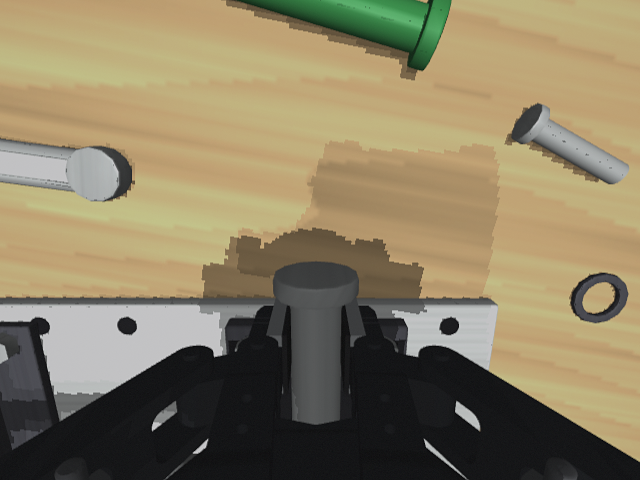

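It slides freely, with the head still at (316,280) relative to the hand. I continue.

Request:
drive_tool(slide=[[-2,-0.4,0],[-4,-0.7,0],[-6,-1.1,0],[-8,-1.5,0],[-10,-1.8,0],[-12,-2.2,0],[-12,-2.2,0]], turn=[[0,0,0],[0,0,0],[0,0,0],[0,0,0],[0,0,0],[0,0,0],[0,0,0]], gripper=[0,0,0,0,0,0,0])

```text
t: 13.0
eef_pos: [0.5401, -0.0784, 0.0259]
tool_rot: [0.544, 0.453, 0.543, -0.451]
contact_force: [3.9, 1.6, -5.4]
gripper_width: 0.219
```

Run:
```python
from h import *
w=snap('wrist','w13')
o=bot.get_obs();print(rig(o['eef_pos']),o['contact_force'],o['torque'],o['gripper_width'])
```

```text
[0.07255956 0.00392821 0.02585733] [ 4.94547223  1.65861974 -4.86163212] [ 0.44543722 -1.12176851 -0.1808218 ] 0.22211889920717776
```

View pics/w13.png

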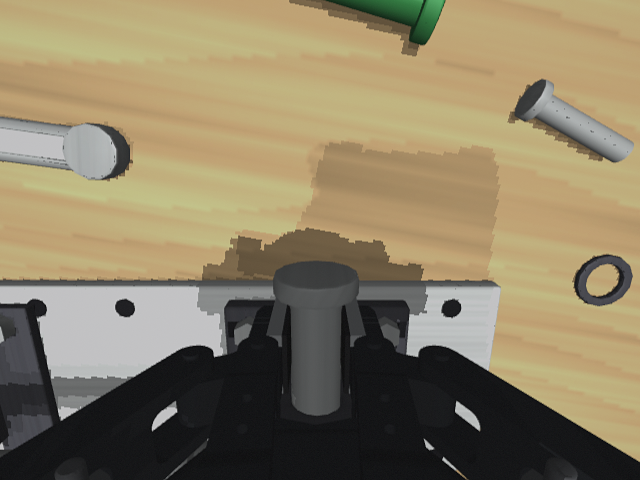

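Request:
drive_tool(slide=[[-2,-0.4,0],[-4,-0.7,0],[-6,-1.1,0],[-8,-1.5,0],[-10,-1.8,0],[-11,-2,0],[-11,-2,0]], turn=[[0,0,0],[0,0,0],[0,0,0],[0,0,0],[0,0,0],[0,0,0],[0,0,0]], gripper=[0,0,0,0,0,0,0])

```text
t: 13.75
eef_pos: [0.5299, -0.0803, 0.0261]
tool_rot: [0.545, 0.453, 0.542, -0.451]
contact_force: [4.8, 0.7, -5.6]
gripper_width: 0.221
```

Run:
```python
from h import *
w=snap('wrist','w14')
o=bot.get_obs();print(rig(o['eef_pos']),o['contact_force'],o['torque'],o['gripper_width'])
```

```text
[0.06229493 0.00393852 0.02612042] [ 4.95063685  1.50868966 -6.54718961] [ 0.34807218 -1.20398098 -0.1063092 ] 0.2217237328952268
```

View pics/w14.png

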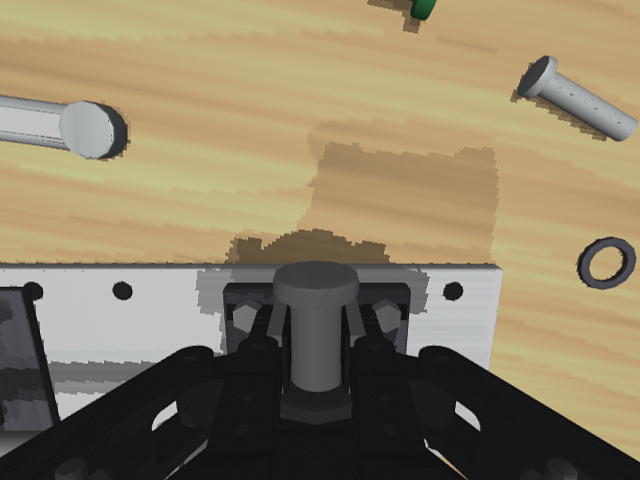

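Request:
drive_tool(slide=[[-2,-0.4,0],[-4,-0.7,0],[-4,-0.7,0],[-4,-0.7,0],[-4,-0.7,0],[-4,-0.7,0],[-4,-0.7,0],[-4,-0.7,20],[-4,-0.7,50],[-4,-0.7,80]], turn=[[0,0,0],[0,0,0],[0,0,0],[0,0,0],[0,0,0],[0,0,0],[0,0,0],[0,0,0],[0,0,0],[0,0,0]], gripper=[0,0,0,1,1,1,1,1,1,1])

```text
t: 14.8
eef_pos: [0.5251, -0.081, 0.1067]
tool_rot: [0.544, 0.453, 0.543, -0.451]
contact_force: [0.7, -0.5, 0.7]
gripper_width: 0.999
```

Run:
```python
from h import *
w=snap('wrist','w15');s=snap('scene','s15')
o=bot.get_obs();print(rig(o['eef_pos']),o['contact_force'],o['torque'],o['gripper_width'])
im=cv2.cvtColor(s['color'],cv2.COLOR_RGB2BGR)
cv2.imwrite('pics/s15c.png',cv2.resize(im[150:280,250:380],(600,600),interpolation=cv2.INTER_CUBIC))
```

```text
[0.06094685 0.0032545  0.109997  ] [-0.06573841 -0.1268902   0.29399899] [-0.01248689 -0.03115536  0.0147896 ] 0.9975992625257627
```

View pics/w15.png

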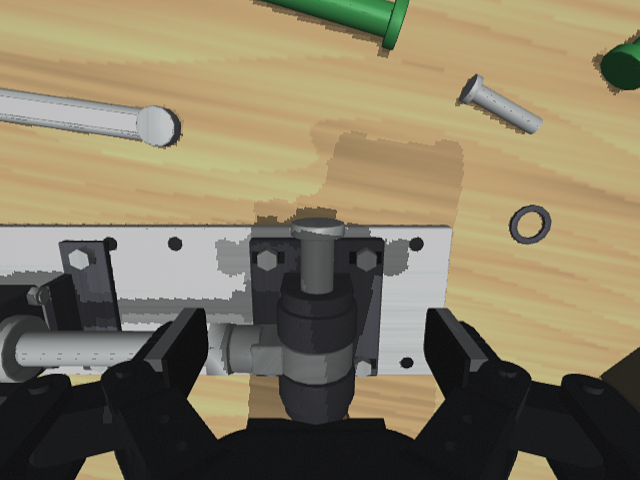

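View pics/s15c.png

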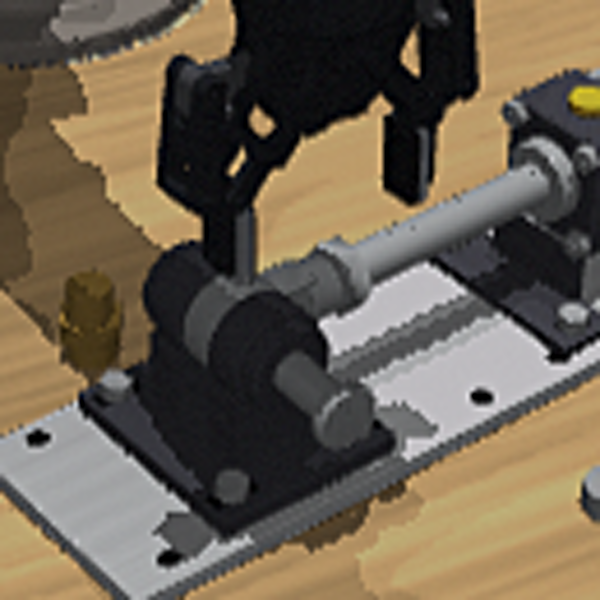

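The pin is through the eye. Its shank is still about 30 mm out, with the head at wrist (318,228). I retract outward, close the fingers, and push on the head's face.

Request:
drive_tool(slide=[[12,2.2,0],[24,4.4,0],[36,6.6,0],[46.2,8.5,0],[46.2,8.5,0],[46.2,8.5,-25],[46.2,8.5,-50],[46.2,8.5,-70],[46.2,8.5,-84],[46.2,8.5,-84]], turn=[[0,0,0],[0,0,0],[0,0,0],[0,0,0],[0,0,0],[0,0,0],[0,0,0],[0,0,0],[0,0,0],[0,0,0]], gripper=[0,0,0,0,0,0,0,0,0,0])

```text
t: 15.9
eef_pos: [0.573, -0.0726, 0.0239]
tool_rot: [0.545, 0.454, 0.542, -0.451]
contact_force: [-0.2, 0.6, -0.0]
gripper_width: 0.002
```

Run:
```python
from h import *
w=snap('wrist','w16');s=snap('scene','s16')
o=bot.get_obs();print(rig(o['eef_pos']),o['contact_force'],o['torque'],o['gripper_width'])
im=cv2.cvtColor(s['color'],cv2.COLOR_RGB2BGR)
cv2.imwrite('pics/s16c.png',cv2.resize(im[150:280,270:400],(600,600),interpolation=cv2.INTER_CUBIC))
```

```text
[0.10803813 0.00319844 0.02621486] [ 1.23694372 -0.00291445  0.94931912] [-0.01034221  0.02108597 -0.00988429] -0.0038032536251998107
```

View pics/w16.png

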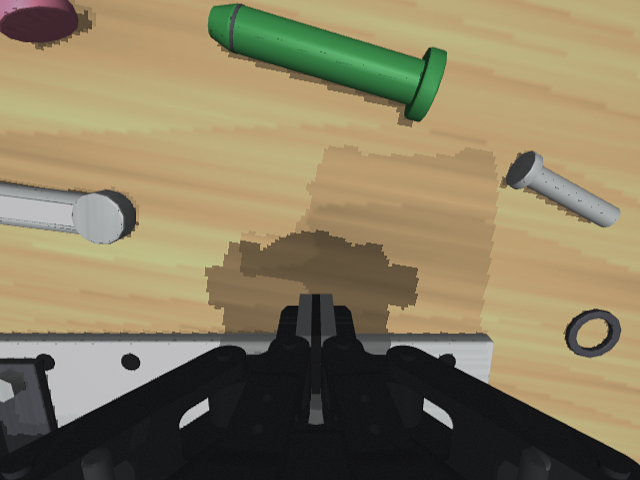

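View pics/s16c.png

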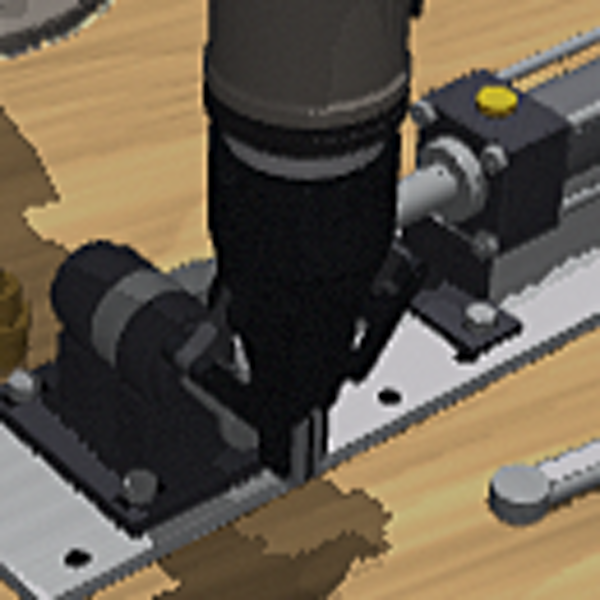

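Request:
drive_tool(slide=[[-5,-0.9,0],[-10,-1.8,0],[-14,-2.5,0],[-17,-3,0],[-20,-3.6,0],[-23,-4.2,0],[-26,-4.7,0],[-29,-5.3,0],[-31,-5.6,0],[-31,-5.6,0]], turn=[[0,0,0],[0,0,0],[0,0,0],[0,0,0],[0,0,0],[0,0,0],[0,0,0],[0,0,0],[0,0,0],[0,0,0]], gripper=[0,0,0,0,0,0,0,0,0,0])

```text
t: 17.0
eef_pos: [0.5466, -0.0777, 0.0275]
tool_rot: [0.548, 0.456, 0.539, -0.448]
contact_force: [5.6, 0.9, 3.7]
gripper_width: 0.004
```

Run:
```python
from h import *
w=snap('wrist','w17');s=snap('scene','s17')
o=bot.get_obs();print(rig(o['eef_pos']),o['contact_force'],o['torque'],o['gripper_width'])
im=cv2.cvtColor(s['color'],cv2.COLOR_RGB2BGR)
cv2.imwrite('pics/s17c.png',cv2.resize(im[150:280,270:400],(600,600),interpolation=cv2.INTER_CUBIC))
```

```text
[0.07914656 0.00338953 0.0274803 ] [5.42132878 1.4613936  3.97339231] [ 0.28302801 -0.99730295 -0.00624891] 3.854944877193022e-05
```

View pics/s17c.png

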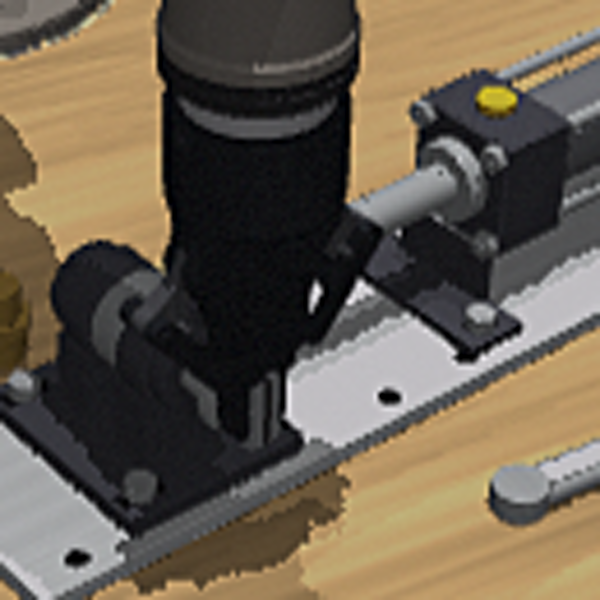

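Request:
drive_tool(slide=[[-3,-0.5,0],[-5,-0.9,0],[-7,-1.3,0],[-9,-1.6,0],[-11,-2,0],[-12,-2.2,0],[-12,-2.2,0]], turn=[[0,0,0],[0,0,0],[0,0,0],[0,0,0],[0,0,0],[0,0,0],[0,0,0]], gripper=[0,0,0,0,0,0,0])

```text
t: 17.8
eef_pos: [0.5354, -0.0796, 0.0279]
tool_rot: [0.548, 0.456, 0.539, -0.448]
contact_force: [4.7, 1.8, 1.9]
gripper_width: 0.0
```

Run:
```python
from h import *
w=snap('wrist','w18');s=snap('scene','s18');t=snap('top','t18')
o=bot.get_obs();print(rig(o['eef_pos']),o['contact_force'],o['torque'],o['gripper_width'])
im=cv2.cvtColor(s['color'],cv2.COLOR_RGB2BGR)
cv2.imwrite('pics/s18c.png',cv2.resize(im[150:280,270:400],(600,600),interpolation=cv2.INTER_CUBIC))
```

```text
[0.06780952 0.00362804 0.02789043] [5.06019635 2.83316363 2.43978641] [ 0.35281927 -0.87751601 -0.0097231 ] -0.002318773770357463
```

View pics/s18c.png

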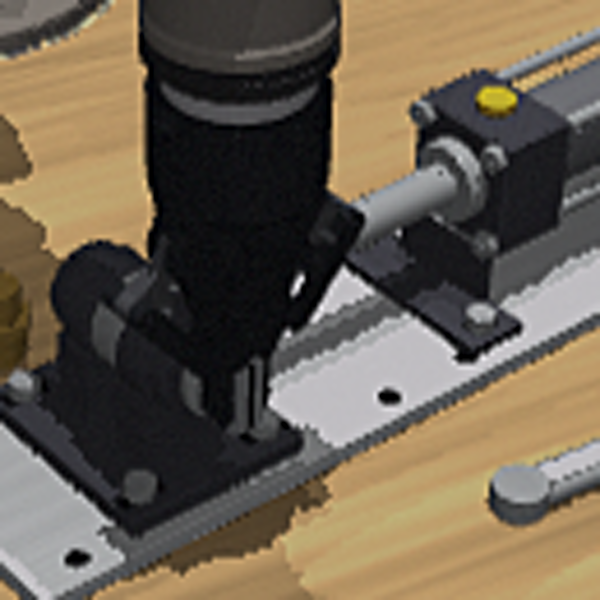

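View pics/w18.png

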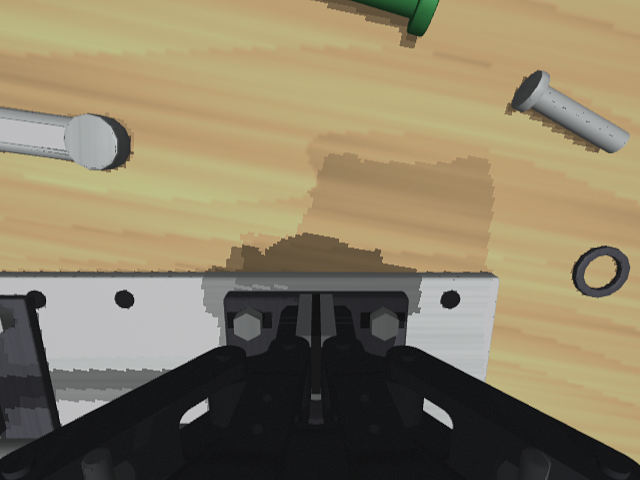

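Close now. I push the rest in small steps until the force rises.

Request:
drive_tool(slide=[[-1.5,-0.3,0],[-3,-0.5,0],[-4,-0.7,0],[-4,-0.7,0]], turn=[[0,0,0],[0,0,0],[0,0,0],[0,0,0]], gripper=[0,0,0,0])

```text
t: 18.35
eef_pos: [0.5314, -0.0802, 0.028]
tool_rot: [0.548, 0.456, 0.539, -0.448]
contact_force: [4.2, 2.0, 1.3]
gripper_width: -0.003
```

Request:
drive_tool(slide=[[-1,-0.2,0],[-2,-0.4,0],[-2.5,-0.5,0]], turn=[[0,0,0],[0,0,0],[0,0,0]], gripper=[0,0,0])

```text
t: 18.65
eef_pos: [0.5312, -0.0803, 0.0282]
tool_rot: [0.55, 0.457, 0.538, -0.446]
contact_force: [12.0, 2.6, -6.4]
gripper_width: 0.0
```

Request:
drive_tool(slide=[[-2,-0.4,0],[-4,-0.7,0],[-4,-0.7,0],[-4,-0.7,0]], turn=[[0,0,0],[0,0,0],[0,0,0],[0,0,0]], gripper=[0,0,0,0])

```text
t: 19.05
eef_pos: [0.5316, -0.0801, 0.0287]
tool_rot: [0.552, 0.459, 0.536, -0.444]
contact_force: [14.8, 2.0, -10.2]
gripper_width: -0.002
```

The hand has stopped moving while the force climbs to 15 N, so the head is seated. I back off outward, then rise clear and look.

Request:
drive_tool(slide=[[8,1.5,0],[20,3.6,0],[35,6.4,0],[45,8.2,20],[50,9,60],[50,9,105],[60,0,130],[80,-40,140],[90,-80,140],[100,-120,140]], turn=[[0,0,0],[0,0,0],[0,0,0],[0,0,0],[0,0,0],[0,0,0],[0,0,0],[0,0,0],[0,0,0],[0,0,0]], gripper=[0,0,0,0,0,0,0,0,0,0])

```text
t: 20.05
eef_pos: [0.6312, -0.2016, 0.1686]
tool_rot: [0.551, 0.459, 0.537, -0.445]
contact_force: [0.1, 1.2, 0.1]
gripper_width: 0.004
```

Run:
```python
from h import *
w=snap('wrist','w20');s=snap('scene','s20');t=snap('top','t20')
o=bot.get_obs();print(rig(o['eef_pos']),o['contact_force'])
im=cv2.cvtColor(s['color'],cv2.COLOR_RGB2BGR)
a=cv2.resize(im[170:280,250:360],(400,400),interpolation=cv2.INTER_CUBIC)
im=cv2.cvtColor(t['color'],cv2.COLOR_RGB2BGR)
b=cv2.resize(im[220:320,270:370],(400,400),interpolation=cv2.INTER_CUBIC)
cv2.imwrite('pics/f20.png',np.hstack([a,b]))
```

```text
[ 0.13812107 -0.13655962  0.16735162] [-0.14220429  1.00843173  0.41242197]
```

View pics/f20.png

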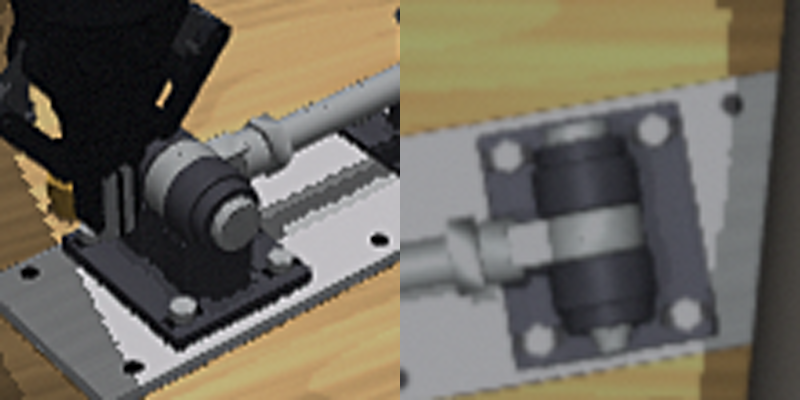

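View pics/w20.png

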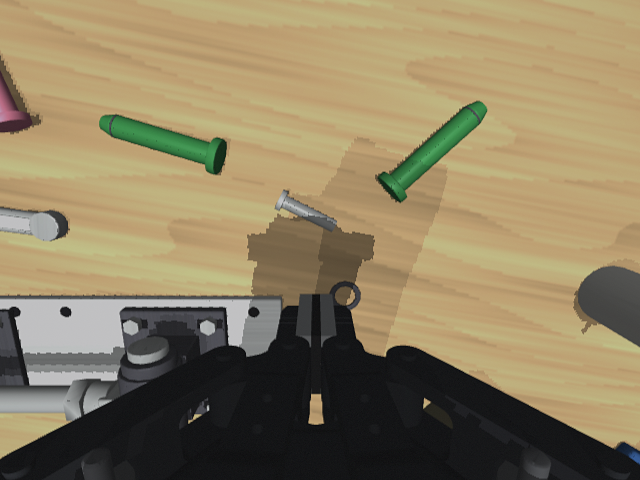

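View pics/t20.png

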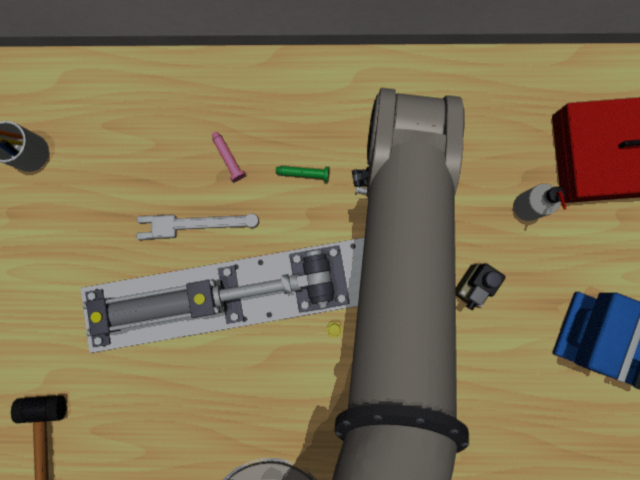

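Run:
```python
from h import *
w=load('w20');s=load('s20')
a=cv2.cvtColor(w['color'],cv2.COLOR_RGB2BGR)[300:400,90:215]
b=cv2.cvtColor(s['color'],cv2.COLOR_RGB2BGR)[205:250,285:335]
cv2.imwrite('pics/f21.png',np.hstack([cv2.resize(a,(400,400),interpolation=cv2.INTER_CUBIC),cv2.resize(b,(400,400),interpolation=cv2.INTER_CUBIC)]))
```

```text
(no output)
```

View pics/f21.png

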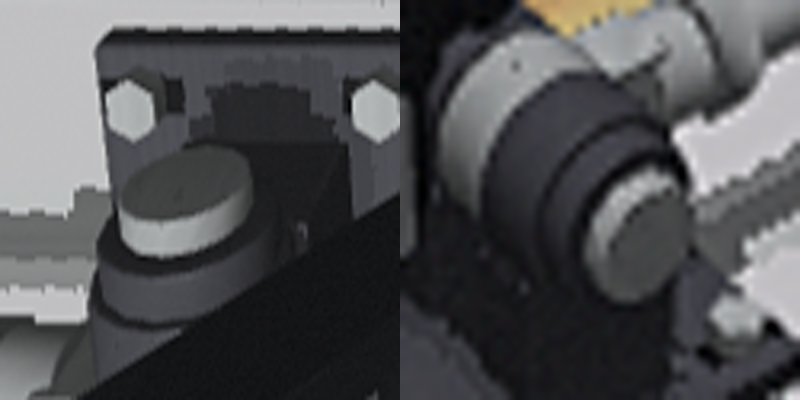

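The head sits flat on the boss with no gap in either view (wrist (148,350), scene (325,232)). The pin tip comes out of the far ear and the bystanders are in place. Handing in.

```bash
python3 -c "
from station import bot
print(bot.hand_in())"
```

```text
the job is handed in; nothing more can be done
None
```

The rod is drawn out and the pin is fully home through both ears and the eye. I handed the job in at about 20 s; no verdict was reported.

**What I did:** I gripped the bare rod and drew it out about 46 mm, until the eye sat between the ears. I then gripped the pin's shank, lifted it level and slid it about 38 mm through the eye. Last, I pushed the head home with closed fingers; at the end the force rose to about 15 N with no further movement.

**Last checks:**
- **Pin:** the head sits flat on the boss with no visible gap in the scene and wrist views. In the top view the tip comes out of the far ear.
- **Rod:** the eye measured in line to about 1 mm before the pin went in. The pin then passed through the eye with only about 5 N of push.
- **Loose things:** I saw none of them out of place. The arm hid some of them in the last top view. I compared pictures by eye and did not measure their shifts.
- **Robot:** it is clear of everything, with contact force near zero.

**What disagreed:**
- **TCP:** the fingertips were about 34 mm short of the stated TCP, so the first grasp closed above the rod. I corrected the height and it held.
- **Cameras:** the rig position from the top view differed from the wrist and scene views by about 2–5 mm along y. I used the wrist view for the pin.

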